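# Start the last coach screw of a lathe faceplate square

## Robot

A 6-joint arm with a two-finger parallel gripper is mounted at the origin on the work surface. World frame = base frame: x ahead of the robot, y to its left, z up, the work surface at z = 0. Lengths are in mm, angles in degrees, forces in N, time in s.
With the tool pointing down it reaches from about 350 to 850 mm from the base axis. Payload 8.1 kg.
Tool frame: the origin (TCP) lies between the finger pads; the fingertips stand 8 mm ahead of it and the grasp point (between the pads) lies 11 mm behind it (r.tip_extent is the distance from the TCP to the fingertips, in mm); z points along the fingers, y is the direction in which the jaws open and shut (so a half turn about z gives the same grasp; the last joint's range is limited). The gripper opens to 85 mm and grips with 20 to 120 N. Pads are 22 mm wide; open, the fingers measure 114 mm over their backs; the gripper's body (76 mm by 85 mm) begins 54 mm behind the grasp point. The pads swing forward as they close: fully open they stand 13 mm farther back than shut.
Start: joints at [71.711, 7.471, 85.268, -0, 87.261, -4.893], TCP at [138.983, 583.686, 239.292] pointing down, gripper open.
Joint ranges: [-169.43, 169.43], [-51.17, 129.36], [1.28, 143.12], [-76.62, 256.62], [0, 156.53], [-152.29, 152.29]. Speed limits (degrees/s): [136.94, 136.94, 159.86, 180, 180, 180].

## Interface

Orientations are given as [roll, pitch, yaw] about the fixed x, y, z axes, in that order (R = Rz(yaw) Ry(pitch) Rx(roll)).
In Python, from bench import sensors, viewer, hand_in, r gives the robot as it stands. The module is installed in compiled form; this text tells all that it offers.
- The arm moves only by the tool move_arm, never from a script. Its argument "rows" is a list that holds one entry, the list of rows, each a list of 6 numbers: the shift along the tool's x, y, z in m, then the turn, a rotation vector about the tool's x, y, z in degrees. In form: [[[tx, ty, tz, rx, ry, rz], ...]]. A call has 1 to 20 rows; each row is the pose to reach, as a shift and turn from the pose commanded when the call began, along the tool's axes at that moment; what a row does not reach only later rows make up. A row lasts 1/10 s, in which the tool goes at most 50 mm and 8.59 degrees, less where a joint would pass 70% of its speed; a pose out of reach is approached as far as the arm can. A call with a gripper value outside its range is refused whole. "grip" is the opening, from 0 (shut) to 1 (fully open), set as the call begins (left out, the last holds). The fingers move at their own pace and stop on an object; "newtons" is the grip in N (left out, the last holds). Time passes only in rows, so rows that repeat a pose let the fingers close. It gives the time, the measured TCP pose, the force and the opening at its end, in the units of the state.
- sensors.sense(): the state, without advancing time (a new reading comes with each control period).
- viewer.snapshot(name): name is "scene" or "side" or "wrist"; returns a dict with "color" (384x512x3 uint8, red, green, blue), "camera_matrix" (3x3 intrinsics, pixels), "R" (3x3) and "t" (3): a world point X has camera coordinates R X + t. Camera axes: x right, y down, z forward; pixel columns grow to the right and rows downward; lengths in mm; the calibration is good to about 2 mm. The wrist camera is an equidistant fisheye: a pixel r from the principal point sees the ray r / f radians off the axis. A picture is of the moment at which its call begins. There is no depth.
- hand_in(): hands the job in, once; it reports no verdict.
The state is a dict: "time": time; "joint_pos": joint angles; "qd": joint speeds; "joint_efforts": joint torques, N m; "tool_pos": TCP position; "tcp_rot": TCP orientation; "ft_force": force on the tool from outside, world axes, zero at the start; "wrist_torque": the same for the moment, N m; "finger_gap": finger opening in mm.
Only numpy, scipy, OpenCV 4.12 (cv2) and the standard library are available. Lean on these libraries where they do the work, as an engineer would, in place of code of your own. Each camera call takes 0.05 s, during which the arm holds its last target.

## Task

The faceplate on this bowl blank has three coach screws fully home; the fourth is only tapped into its hole and stands proud. Take the T-handled box wrench out of its block, fit it right down over the proud screw's head in line with the screw, and start the screw by turning it clockwise at least half a turn, keeping the wrench in line while it turns and not leaning the screw over. Then stand the wrench back in the bore of its block and leave the other things on the bench alone.

Things in the scene. Friction and masses are not known exactly. Their poses are not given: they have to be found in the camera images.
- wrench_grip (a point): Centre of the black handle of the loose T-handled box wrench (340 g) that stands in its block. Handle: flat-sided bar 100 mm long (x), 26 mm wide (y), 28 mm high (z); pinch its middle across the 26 mm. z runs up the wrench's axis from socket to handle. Below: 15 mm round shank, then a square steel socket 29 mm wide, 34 mm high, sides along x and y. Wrench 128 mm high.
- wrench_mouth (a point): Centre of the open end of the wrench's socket, 114 mm below wrench_grip on its axis, same axes. The opening is square, 21 mm wide and 16 mm deep, its rim flared to 26 mm over the last 3 mm, sides along x and y, so it fits the screw head in any of four quarter-turn positions.
- bore (a point): Centre of the mouth of the square bore in the fixed wooden tool block (150 x 80 mm, 60 mm high). The bore goes 45 mm straight down and is 37 mm wide, sides along the block's x (the long way) and y. The wrench stands on its floor with its handle along the block's x, its socket with 4 mm of room on each side.
- screw_head (a point): Centre of the top of the proud coach screw's head. z points out of the wood along the screw, 30 degrees from vertical as the blank lies on a sloping stand. Head: square, 19 mm wide (sides along x and y), 14 mm high, top 3.5 mm bevelled in to 14 mm wide. Top stands 42 mm off the faceplate. With the wrench fully down, the floor of its socket rests here and its mouth is 16 mm below along z.
- hole (a point): Where the proud screw enters the faceplate's outer face; z points square out of the face, the line the screw must keep. It is 54 mm from the axis of the round aluminium faceplate (148 mm across; hub 56 mm across, 28 mm high). Wooden blank below: 200 mm across, 50 mm thick. Three like screws at the other quarter points are home, heads 16 mm high.
- screw (a joint): Angle turned by the proud screw, rad: 0 at the start, growing clockwise as seen from outside looking at the head (driving in). It advances 4.5 mm a turn and takes about 0.3 N m. It holds only by its tip: side load on the head leans it, about 0.1 rad for 15 N, and it springs back.
- bottle_mid (a point): Middle of a green glass bottle, 62 mm across and 190 mm high. Leave alone.
- chuck_mid (a point): Middle of a lathe chuck lying jaws up, 96 mm across, about 60 mm high. Leave alone.
- gouge_mid (a point): Middle of a turning gouge lying on the bench, wooden handle and steel blade, 345 mm long (x, blade at +x), 32 mm thick. Leave alone.
Mind the look-alikes: they are no part of the job. What is shaped like the part that bears wrench_grip but blue or brown is not meant.

How it is judged:
By the outcome, as a careful person would: the job done as asked, in the order asked, and still so for the second after the job is handed in, with the robot touching nothing.
It also fails if it takes over 58 s, if anything falls off the work surface, if the arm or the gripper's body presses on something with over 40 N, if the wrist force passes 120 N, or if a joint passes its speed limit or range.

## Working session

There is one attempt and no reset: what is moved stays moved. The work goes in short steps, Python scripts to look and compute and a tool call to move; the robot and the scene stay as the last step left them, time stands still between calls to the robot, and variables do not carry over. Pictures are saved under pics/ and viewed, and the job is handed in when it is done.

Besides the shell and the picture viewer there is one more tool, called after "Call:" as name(argument=value, ...) on one line, values as JSON. move_arm: Moves the arm, as the interface text tells. Its arguments: {"type":"object","properties":{"rows":{"type":"array","items":{"type":"array","items":{"type":"array","items":{"type":"number"}}}},"grip":{"type":"number"},"newtons":{"type":"number"}},"required":["rows"]}

```bash
mkdir -p pics; ls; cat > h.py <<'E'
import numpy as np, cv2
from bench import sensors, viewer, hand_in, r
def snap(n,f):
    s=viewer.snapshot(n); cv2.imwrite('pics/'+f+'.png',cv2.cvtColor(s['color'],cv2.COLOR_RGB2BGR)); np.savez('pics/'+f+'.npz',**s); return s
E
python3 - <<'E'
from h import *
for n in ['scene','side','wrist']:
    s=snap(n,n+'0'); print(n,s['camera_matrix'].tolist(),np.round(s['R'],4).tolist(),s['t'])
print(sensors.sense())
E
```

```text
pics
scene [[356.0878066157098, 0.0, 254.12919811474893], [0.0, 356.0878066157098, 192.02488964282963], [0.0, 0.0, 1.0]] [[0.3951, 0.9185, -0.0118], [0.4754, -0.2154, -0.853], [-0.786, 0.3315, -0.5218]] [-153.51028864 -192.83760379 1656.6285993 ]
side [[419.26144137933727, 0.0, 261.0794893419388], [0.0, 419.26144137933727, 188.69848734380844], [0.0, 0.0, 1.0]] [[0.946, -0.3237, -0.0176], [-0.1993, -0.5379, -0.8191], [0.2556, 0.7784, -0.5734]] [-598.30095854  170.75909438 1004.11805272]
wrist [[297.3186396354542, 0.0, 253.9995804921071], [0.0, 297.3186396354542, 191.2093747393887], [0.0, 0.0, 1.0]] [[0.2323, 0.9726, -0.0023], [0.9398, -0.2239, 0.2581], [0.2506, -0.0621, -0.9661]] [-598.0276052   -33.67733793  378.55526515]
{'time': 0.15, 'joint_pos': array([ 7.17131355e+01,  7.50570662e+00,  8.53169585e+01, -1.70593615e-03,
        8.72614604e+01, -4.89421377e+00]), 'qd': array([ 0.004569  , -0.11254767, -0.17074606, -0.10037186,  0.06544489,
       -0.08074829]), 'joint_efforts': array([ 3.90793848e-04, -5.70067155e+01, -5.01155305e+01, -2.72609614e-04,
        9.60771547e-03, -2.82555948e-05]), 'tool_pos': array([138.8401194 , 583.27735515, 238.46050685]), 'tcp_rot': array([-1.79916036e+02, -5.47961475e-03,  1.66607428e+02]), 'ft_force': array([-0.01533696,  0.44203928,  1.0314671 ]), 'wrist_torque': array([-0.07337393, -0.01768689,  0.04520843]), 'finger_gap': 85.33392536373704}
```

View pics/scene0.png

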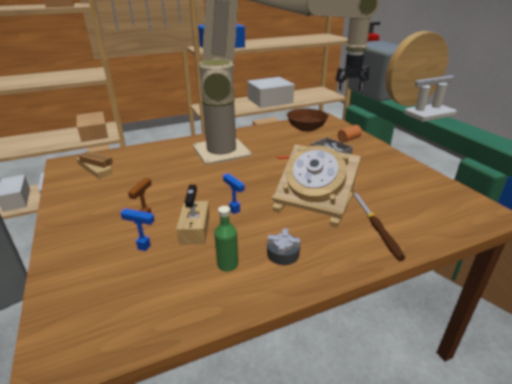

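View pics/side0.png

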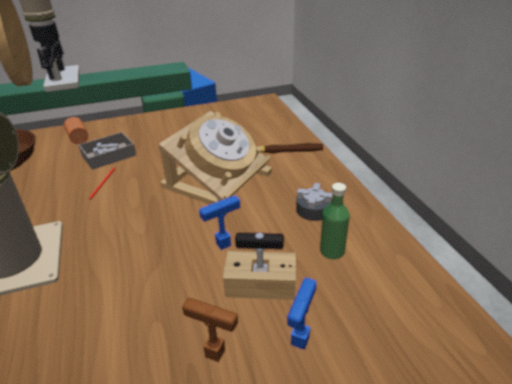

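View pics/wrist0.png

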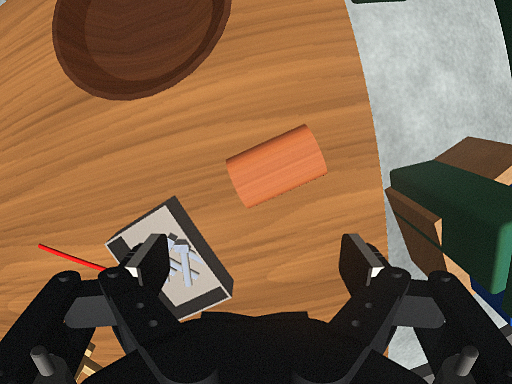

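Candidates for the wrench: black handle in the block at side (260,240) / scene (191,195); blue at side (220,208) and (303,305); brown at side (210,315). The black one fits the description. I'll check it in close crops.

```bash
python3 - <<'E'
import cv2
a=cv2.imread('pics/side0.png');
cv2.imwrite('pics/c1.png',cv2.resize(a[225:305,215:305],None,fx=7,fy=7,interpolation=cv2.INTER_CUBIC))
cv2.imwrite('pics/c2.png',cv2.resize(a[105:205,155:280],None,fx=6,fy=6,interpolation=cv2.INTER_CUBIC))
a=cv2.imread('pics/scene0.png');
cv2.imwrite('pics/c3.png',cv2.resize(a[180:250,160:250],None,fx=7,fy=7,interpolation=cv2.INTER_CUBIC))
cv2.imwrite('pics/c4.png',cv2.resize(a[135:225,265:365],None,fx=6,fy=6,interpolation=cv2.INTER_CUBIC))
E
```

```text
(no output)
```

View pics/c1.png

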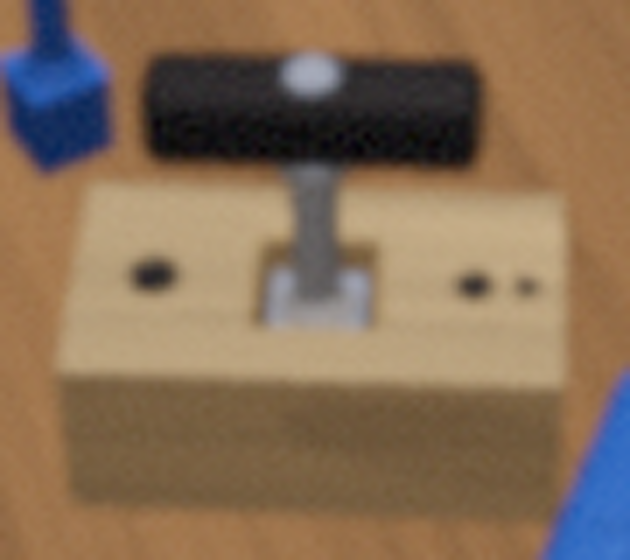

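View pics/c2.png

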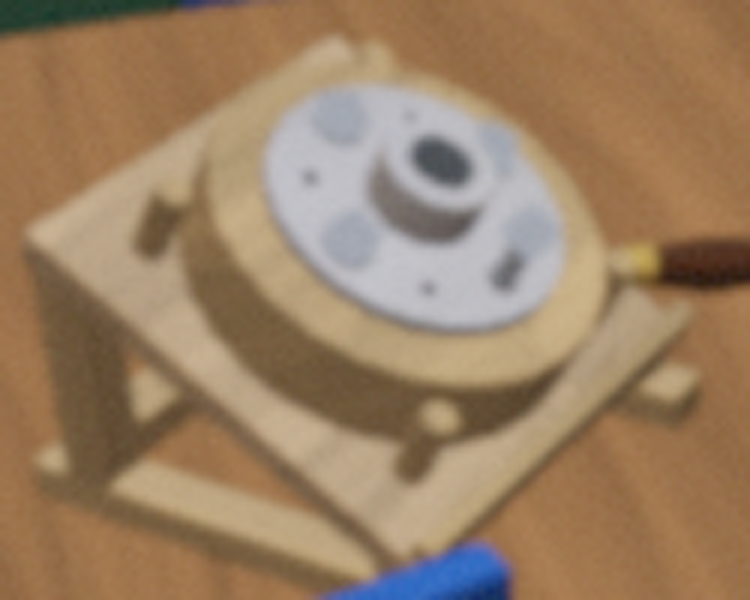

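View pics/c3.png

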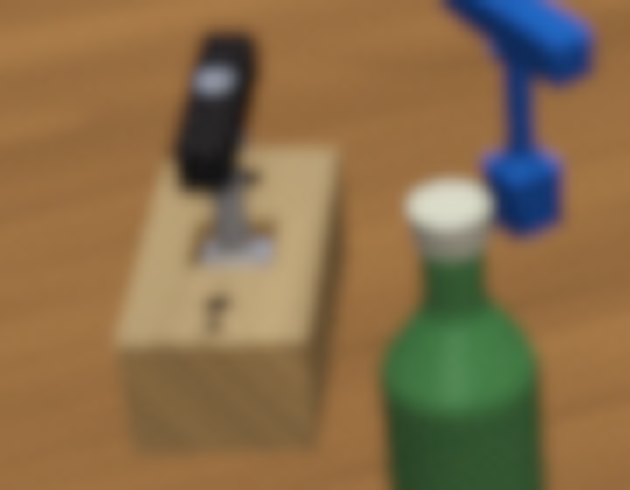

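View pics/c4.png

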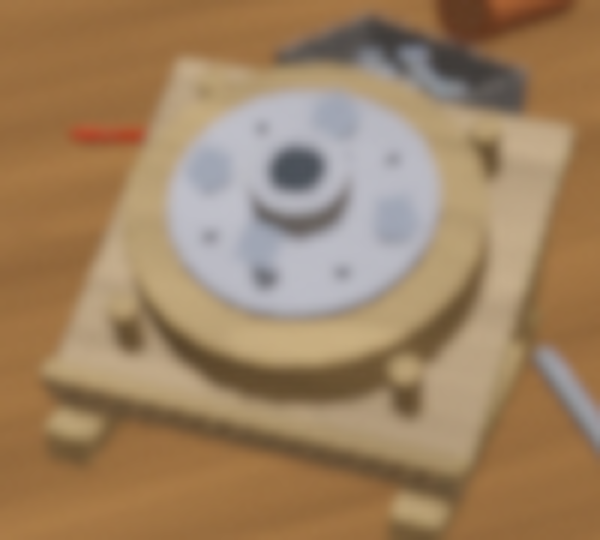

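```bash
cat >> h.py <<'E'
def ray(s,px,fish=False):
    K=s['camera_matrix'];R=s['R'];t=s['t']
    x=(px[0]-K[0,2])/K[0,0];y=(px[1]-K[1,2])/K[1,1]
    if fish:
        th=np.hypot(x,y); d=np.array([np.sin(th)*x/th,np.sin(th)*y/th,np.cos(th)]) if th>0 else np.array([0,0,1.])
    else: d=np.array([x,y,1.])
    d=R.T@d
    return -R.T@t, d/np.linalg.norm(d)
def onz(s,px,z,fish=False):
    c,d=ray(s,px,fish); return c+d*(z-c[2])/d[2]
def onplane(s,px,p0,n,fish=False):
    c,d=ray(s,px,fish); return c+d*(np.dot(n,np.array(p0)-c)/np.dot(n,d))
def tri(rs):
    A=np.zeros((3,3));b=np.zeros(3)
    for c,d in rs:
        P=np.eye(3)-np.outer(d,d);A+=P;b+=P@c
    X=np.linalg.solve(A,b); return X,[float(np.linalg.norm((np.eye(3)-np.outer(d,d))@(X-c))) for c,d in rs]
def proj(s,X,fish=False):
    K=s['camera_matrix'];v=s['R']@np.array(X)+s['t']
    if fish:
        th=np.arctan2(np.hypot(v[0],v[1]),v[2]);u=v[:2]/np.hypot(v[0],v[1])*th
    else: u=v[:2]/v[2]
    return u*[K[0,0],K[1,1]]+K[:2,2]
def load(f): return dict(np.load('pics/'+f+'.npz'))
def cu(p,o,f): return (np.array(p,float)+.5)/f-.5+np.array(o)
E
python3 - <<'E'
from h import *
sd=load('side0');sc=load('scene0')
print('side block'); P=[onz(sd,cu(p,(215,225),7),60) for p in [(90,185),(565,195),(562,388),(57,375)]]
for p in P: print(p.round(1))
P=np.array(P);print(np.linalg.norm(P-np.roll(P,-1,0),axis=1), P.mean(0))
P=np.array([onz(sc,cu(p,(160,180),7),60) for p in [(168,150),(340,152),(312,350),(117,345)]])
print('scene',P.round(1),np.linalg.norm(P-np.roll(P,-1,0),axis=1), P.mean(0))
B=[(248,243),(380,243),(375,328),(255,325)]
print([onz(sd,cu(p,(215,225),7),60).round(1) for p in B])
print('top ctr',onz(sd,cu((310,75),(215,225),7),143),onz(sc,cu((215,80),(160,180),7),143))
f=lambda a,b:(lambda x:print(x[0].round(1),np.round(x[1],1)))(tri([ray(sd,cu(a,(155,105),6)),ray(sc,cu(b,(265,135),6))]))
print('screws: left/top in side..');
f((527,230),(258,243)) 
f((440,160),(297,168)) # hub
f((342,118),(337,117)); f((350,240),(210,170)); f((497,148),(396,216))
E
```

```text
side block
[ 482.9 -209.7   60. ]
[ 622.4 -265.2   60. ]
[ 590.4 -339.4   60. ]
[ 452.7 -284.4   60. ]
[150.09490718  80.82135485 148.2839924   80.51049435] [ 537.09373491 -274.66765842   60.        ]
scene [[ 449.  -279.7   60. ]
 [ 484.3 -205.9   60. ]
 [ 626.7 -261.6   60. ]
 [ 589.7 -335.8   60. ]] [ 81.88861072 152.90174974  82.95933133 151.38196087] [ 537.44477108 -270.7401397    60.        ]
[array([ 522.2, -251.4,   60. ]), array([ 560.6, -265.3,   60. ]), array([ 547.1, -298.4,   60. ]), array([ 513.7, -285.1,   60. ])]
top ctr [ 536.64993511 -273.92794058  143.        ] [ 533.34722269 -269.97858986  143.        ]
screws: left/top in side..
[611.8  89.3 154.1] [0.9 0.9]
[582.9 128.7 176.3] [1.3 1.3]
[548.5 175.  182.4] [1.4 1.4]
[533.1 104.6 157.1] [1.5 1.5]
[620.8 168.7 156.6] [1.3 1.3]
```

```bash
cat >> h.py <<'E'
from scipy.spatial.transform import Rotation as Ro
def pose():
    s=sensors.sense(); return np.array(s['tool_pos']),Ro.from_euler('xyz',s['tcp_rot'],degrees=True).as_matrix()
def row(p,Rm,cmd=None):
    p0,R0=cmd if cmd else pose()
    d=R0.T@(np.array(p)-p0)/1000; w=Ro.from_matrix(R0.T@Rm).as_rotvec(degrees=True)
    print('row',np.round(d,4).tolist(),np.round(w,2).tolist(),'n>=',max(np.linalg.norm(d)/.05,np.linalg.norm(w)/8.59).round(1))
    return d,w
def Rtool(zt,y):   # z axis, approx y axis
    z=np.array(zt)/np.linalg.norm(zt);y=np.array(y)-np.dot(y,z)*z;y/=np.linalg.norm(y)
    return np.column_stack([np.cross(y,z),y,z])
def down(yaw): return Ro.from_euler('xyz',[180,0,yaw],degrees=True).as_matrix()
def tilt(Rd,n): # min rotation taking -z to -n
    n=np.array(n)/np.linalg.norm(n);ax=np.cross([0,0,1],n);a=np.arctan2(np.linalg.norm(ax),n[2]);return Ro.from_rotvec(ax/np.linalg.norm(ax)*a).as_matrix()@Rd
E
python3 - <<'E'
from h import *
p,R=pose(); w=load('wrist0'); c=-w['R'].T@w['t']; print('cam in tool',R.T@(c-p)); print('cam axis in tool',(R.T@w['R'].T).round(3))
n=np.array([.5*np.cos(np.radians(-53)),.5*np.sin(np.radians(-53)),.866])
Rt=tilt(down(98),n)
row(np.array([611.8,89.3,154.1])+n*150,Rt)
E
```

```text
cam in tool [  64.71737086   -0.84938406 -134.59596422]
cam axis in tool [[-0.001 -0.966 -0.258]
 [ 1.    -0.001 -0.001]
 [ 0.001 -0.258  0.966]]
row [-0.6323, -0.4189, -0.045] [-3.02, 31.74, 66.93] n>= 15.2
```

Call:
move_arm(rows=[[[-0.632,-0.419,-0.045,-3,31.7,67],[-0.632,-0.419,-0.045,-3,31.7,67],[-0.632,-0.419,-0.045,-3,31.7,67],[-0.632,-0.419,-0.045,-3,31.7,67],[-0.632,-0.419,-0.045,-3,31.7,67],[-0.632,-0.419,-0.045,-3,31.7,67],[-0.632,-0.419,-0.045,-3,31.7,67],[-0.632,-0.419,-0.045,-3,31.7,67],[-0.632,-0.419,-0.045,-3,31.7,67],[-0.632,-0.419,-0.045,-3,31.7,67],[-0.632,-0.419,-0.045,-3,31.7,67],[-0.632,-0.419,-0.045,-3,31.7,67],[-0.632,-0.419,-0.045,-3,31.7,67],[-0.632,-0.419,-0.045,-3,31.7,67],[-0.632,-0.419,-0.045,-3,31.7,67],[-0.632,-0.419,-0.045,-3,31.7,67],[-0.632,-0.419,-0.045,-3,31.7,67],[-0.632,-0.419,-0.045,-3,31.7,67],[-0.632,-0.419,-0.045,-3,31.7,67],[-0.632,-0.419,-0.045,-3,31.7,67]]])

```text
time: 2.15
tool_pos: [656.2, 30.9, 285.2]
tcp_rot: [-164.5, -25.9, 94.4]
ft_force: [-0.3, -0.1, 1.1]
finger_gap: 85.6
```

```bash
python3 - <<'E'
from h import *
s=sensors.sense();print(s['time'],s['joint_pos'],s['tool_pos'],s['tcp_rot'])
snap('wrist','w1')
E
```

```text
2.15 [-12.12749684  35.30629303  50.91278505  21.31555681 115.68502081
 -14.59449652] [656.16174928  30.92136996 285.24486226] [-164.45416071  -25.94802567   94.44601542]
```

View pics/w1.png

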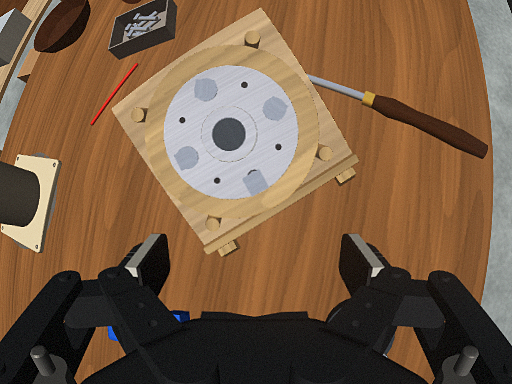

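Wrist picture: the faceplate is seen square on, with its bore at (229,134) and home screws at (205,90), (275,109) and (187,158). The proud screw's head is at about (256,180). Next, a crop.

```bash
python3 - <<'E'
import cv2
a=cv2.imread('pics/w1.png');
cv2.imwrite('pics/c5.png',cv2.resize(a[155:205,225:295],None,fx=11,fy=11,interpolation=cv2.INTER_CUBIC))
cv2.imwrite('pics/c6.png',cv2.resize(a[60:205,155:305],None,fx=4,fy=4,interpolation=cv2.INTER_CUBIC))
E
```

```text
(no output)
```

View pics/c5.png

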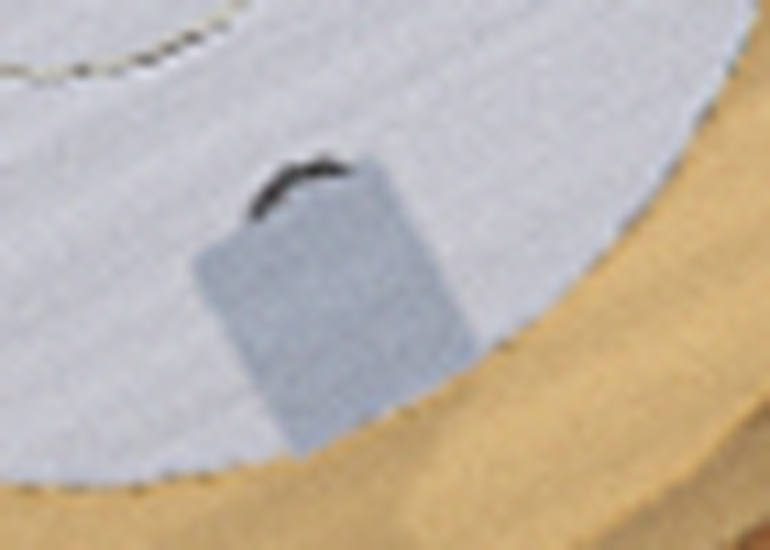

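View pics/c6.png

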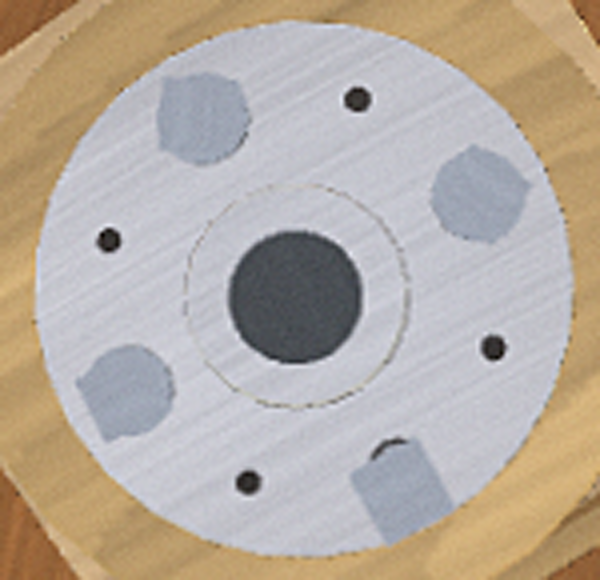

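Call:
move_arm(rows=[[[-0.04,0.1,0,0,0,0],[-0.04,0.1,0,0,0,0],[-0.04,0.1,0,0,0,0],[-0.04,0.1,0,0,0,0],[-0.04,0.1,0,0,0,0],[-0.04,0.1,0,0,0,0]]])

```text
time: 2.8
tool_pos: [754.4, 13.3, 244.9]
tcp_rot: [-164.6, -25.9, 94.4]
ft_force: [-0.2, -0.2, 0.0]
finger_gap: 85.3
```

```bash
python3 - <<'E'
from h import *
s=sensors.sense();print(s['time'],s['joint_pos'],s['tool_pos'],s['tcp_rot'])
snap('wrist','w2')
E
```

```text
2.8 [-11.91348549  58.20175935  21.15548378  22.81637408 121.85862741
 -11.42056308] [754.44640805  13.25792178 244.94156845] [-164.55812668  -25.92417381   94.44315073]
```

Call:
move_arm(rows=[[[-0.01,-0.2,0,0,0,0],[-0.01,-0.2,0,0,0,0],[-0.01,-0.2,0,0,0,0],[-0.01,-0.2,0,0,0,0],[-0.01,-0.2,0,0,0,0],[-0.01,-0.2,0,0,0,0],[-0.01,-0.2,0,0,0,0],[-0.01,-0.2,0,0,0,0]]])

```text
time: 3.65
tool_pos: [565.5, -33.8, 287.6]
tcp_rot: [-164.5, -25.9, 94.4]
ft_force: [0.3, 0.3, -0.3]
finger_gap: 85.2
```

```bash
python3 - <<'E'
from h import *
s=sensors.sense();print(s['time'],s['joint_pos'],s['tool_pos'],s['tcp_rot'])
snap('wrist','w3')
a=cv2.imread('pics/w2.png');b=cv2.imread('pics/w3.png')
cv2.imwrite('pics/w23.png',np.vstack([a[:280],b[:280]]))
E
```

```text
3.65 [-18.93314226  22.20937657  67.92925496  17.9470011  114.1748595
 -23.07122603] [565.5221761  -33.82040805 287.56165255] [-164.543122    -25.9144493    94.41394673]
```

View pics/w23.png

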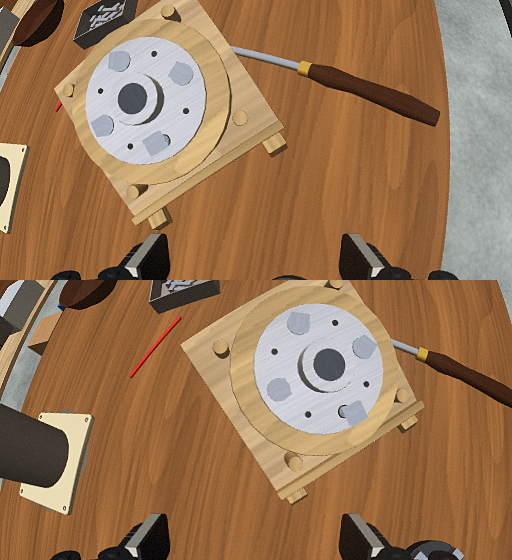

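Both views show the whole faceplate. The small holes are at w2 (154,54), (101,91), (186,111), (124,135), and the proud head is at w2 (157,144) and w3 (356,131).

```bash
python3 - <<'E'
from h import *
g={k:load(k) for k in ['w1','w2','w3']}
g0={'w1':[(244,85),(182,120),(278,147),(217,181)],'w2':[(154,54),(101,91),(186,111),(124,135)],'w3':[(335,43),(275,72),(366,104),(308,134)]}
hubg={'w1':(229,134),'w2':(132,98),'w3':(329,85)}
def cen(img,p,rad,th):
    im=cv2.cvtColor(img,cv2.COLOR_RGB2GRAY); x,y=p; sub=im[y-rad:y+rad+1,x-rad:x+rad+1].astype(float)
    w=np.clip(th-sub,0,None); Y,X=np.mgrid[y-rad:y+rad+1,x-rad:x+rad+1]; return np.array([(w*X).sum(),(w*Y).sum()])/w.sum()
H=[]
for i in range(4):
    px={k:cen(g[k]['color'],g0[k][i],5,140) for k in g}
    X,e=tri([ray(g[k],px[k],True) for k in g]); H.append(X); print(X.round(1),np.round(e,1),[px[k].round(1).tolist() for k in g])
H=np.array(H); c=H.mean(0); U,S,V=np.linalg.svd(H-c); n=V[2]*np.sign(V[2][2]); print('c',c,'n',n,'tilt',np.degrees(np.arccos(n[2])),'az',np.degrees(np.arctan2(n[1],n[0])),S, np.linalg.norm(H-c,axis=1))
X,e=tri([ray(g[k],cen(g[k]['color'],hubg[k],19,105),True) for k in g]);print('hub',X,np.round(e,1),(X-c)@n)
for k,o in [('w2',(130,120)),('w3',(325,105))]:
    a=cv2.imread(f'pics/{k}.png');cv2.imwrite(f'pics/c_{k}.png',cv2.resize(a[o[1]:o[1]+45,o[0]:o[0]+60],None,fx=11,fy=11,interpolation=cv2.INTER_CUBIC))
a=np.vstack([cv2.imread('pics/c_w2.png'),cv2.imread('pics/c_w3.png')]);cv2.imwrite('pics/c_w.png',cv2.resize(a,None,fx=.6,fy=.6))
E
```

```text
[584.  188.7 169.5] [0.1 0.1 0. ] [[243.9, 84.5], [153.7, 53.3], [334.7, 42.4]]
[523.7 142.  172.1] [0.1 0.  0.1] [[181.8, 119.6], [100.0, 90.5], [274.1, 71.2]]
[623.5 135.3 131.5] [0. 0. 0.] [[278.0, 146.6], [185.5, 110.7], [365.9, 103.7]]
[617.   76.2 140.5] [47.5 99.5 52.9] [[216.5, 180.1], [nan, nan], [307.8, 134.1]]
c [587.04064488 135.56247809 153.4226445 ] n [ 0.31742021 -0.14293248  0.93745118] tilt 20.37217123111611 az -24.24176230515408 [98.487629   63.4337014  12.97580955] [55.58906915 66.39397483 42.55264019 67.69776572]
hub [582.66450041 128.24542175 175.40333998] [0.1 0.1 0.1] 20.262597300011414<stdin>:7: RuntimeWarning: invalid value encountered in divide
```

View pics/c_w2.png

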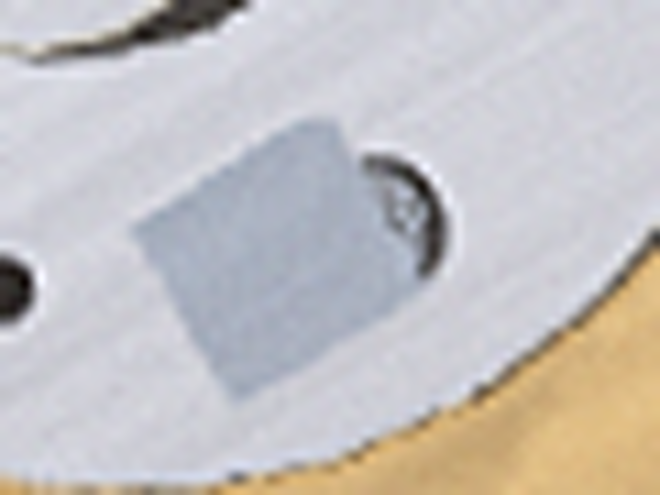

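View pics/c_w3.png

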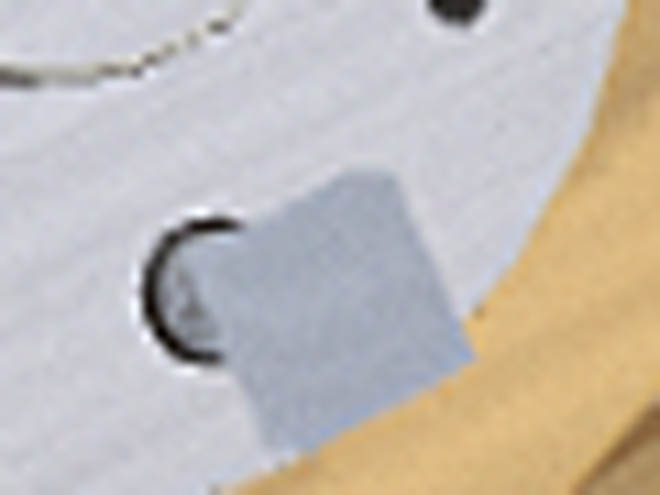

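```bash
python3 - <<'E'
from h import *
g={k:load(k) for k in ['w1','w2','w3']}
g0={'w1':[(244,85),(182,120),(278,147),(217,181)],'w2':[(154,54),(101,91),(186,111),(130,146)],'w3':[(335,43),(275,72),(366,104),(308,134)]}
def cen(img,p,rad,th):
    im=cv2.cvtColor(img,cv2.COLOR_RGB2GRAY); x,y=p; sub=im[y-rad:y+rad+1,x-rad:x+rad+1].astype(float)
    w=np.clip(th-sub,0,None); Y,X=np.mgrid[y-rad:y+rad+1,x-rad:x+rad+1]; return np.array([(w*X).sum(),(w*Y).sum()])/w.sum()
H=[]
for i in range(4):
    X,e=tri([ray(g[k],cen(g[k]['color'],g0[k][i],5,140),True) for k in g]); H.append(X); print(X.round(1),np.round(e,1))
H=np.array(H); c=H.mean(0); U,S,V=np.linalg.svd(H-c); n=V[2]*np.sign(V[2][2]); print('c',c,'n',n,'tilt',np.degrees(np.arccos(n[2])),'az',np.degrees(np.arctan2(n[1],n[0])),S, np.linalg.norm(H-c,axis=1))
hub=np.array([582.66,128.25,175.40]);print('hub height',(hub-c)@n,'lateral',np.linalg.norm((hub-c)-((hub-c)@n)*n))
C={'w1':((225,155),dict(L=(195,262),T=(370,155),R=(475,350),B=(300,455))),'w2':((130,120),dict(L=(135,228),T=(335,120),R=(425,285),B=(238,400))),'w3':((325,105),dict(L=(200,245),T=(395,172),R=(475,355),B=(298,452)))}
ez=n;ex=np.cross([0,1,0],n);ex/=np.linalg.norm(ex);ey=np.cross(n,ex)
for k in C:
    o,d=C[k]
    for q in d:
        X=onplane(g[k],cu(d[q],o,11),c+38.5*n,n,True); print(k,q,X.round(1),'in plane',((X-c)@ex).round(1),((X-c)@ey).round(1))
np.savez('plate.npz',c=c,n=n)
E
```

```text
[584.  188.7 169.5] [0.1 0.1 0. ]
[523.7 142.  172.1] [0.1 0.  0.1]
[623.5 135.3 131.5] [0. 0. 0.]
[563.2  88.8 134.2] [0.1 0.2 0.1]
c [573.59946562 138.6971811  151.83872901] n [ 0.32755657 -0.37466089  0.86737299] tilt 29.84521538284168 az -48.83761661900085 [7.64380003e+01 7.63081945e+01 1.83463018e-02] [54.02981567 54.0032786  54.00813834 53.97457437]
hub height 27.318397895760416 lateral 0.2747783774889769
w1 L [602.   88.6 163.9] in plane 22.3 -38.5
w1 T [615.7 100.2 163.7] in plane 35.2 -25.9
w1 R [625.8  86.3 153.9] in plane 48.1 -41.0
w1 B [612.   74.6 154.1] in plane 35.1 -53.6
w2 L [602.5  87.6 163.2] in plane 23.0 -39.6
w2 T [620.2  99.5 161.7] in plane 40.1 -26.7
w2 R [628.7  87.5 153.3] in plane 51.0 -39.6
w2 B [612.3  75.  154.1] in plane 35.4 -53.2
w3 L [600.1  88.5 164.6] in plane 20.3 -38.6
w3 T [616.9  99.  162.7] in plane 36.7 -27.3
w3 R [626.2  86.1 153.7] in plane 48.6 -41.1
w3 B [610.9  74.2 154.3] in plane 34.0 -54.0
```

```bash
cat > kin.py <<'E'
import numpy as np
from scipy.spatial.transform import Rotation as Ro
from scipy.optimize import least_squares
J=np.array([[71.7131,7.5057,85.31696,-0.0017,87.26146,-4.8942],[-12.12749684,35.30629303,50.91278505,21.31555681,115.68502081,-14.59449652],[-11.91348549,58.20175935,21.15548378,22.81637408,121.85862741,-11.42056308],[-18.93314226,22.20937657,67.92925496,17.9470011,114.1748595,-23.07122603]])
P=np.array([[138.84,583.277,238.46],[656.16174928,30.92136996,285.24486226],[754.44640805,13.25792178,244.94156845],[565.5221761,-33.82040805,287.56165255]])
E=np.array([[-179.916,-.00548,166.607],[-164.45416071,-25.94802567,94.44601542],[-164.55812668,-25.92417381,94.44315073],[-164.543122,-25.9144493,94.41394673]])
Rm=Ro.from_euler('xyz',E,degrees=True).as_matrix()
z=lambda a:Ro.from_euler('z',a,degrees=True).as_matrix()
y=lambda a:Ro.from_euler('y',a,degrees=True).as_matrix()
s=1
def fk(q,k):
    a1,d1,a2,a3,d4,L=k
    A=z(q[0]); B=A@y(q[1]); C=A@y(q[1]+q[2]); R=C@z(s*q[3])@y(q[4])@z(q[5]+90)
    return A@[a1,0,d1]+B@[0,0,a2]+C@[a3,0,d4]+R@[0,0,L],R
if __name__=='__main__':
    for s in (1,-1):
        print(s,[np.degrees(np.linalg.norm(Ro.from_matrix(fk(q,[0]*6)[1].T@R).as_rotvec())).round(2) for q,R in zip(J,Rm)])
    for s in (1,-1):
        f=least_squares(lambda k:np.concatenate([fk(q,k)[0]-p for q,p in zip(J,P)]),[0,300,400,0,400,200]); print(s,f.x,np.abs(f.fun).max())
E
python3 kin.py
```

```text
1 [np.float64(0.0), np.float64(0.0), np.float64(0.0), np.float64(0.0)]
-1 [np.float64(0.0), np.float64(42.63), np.float64(45.63), np.float64(35.89)]
1 [-463.60895515 -217.97973763  592.33001016 -401.77321454  975.51067525
  498.85086253] 51.680876641390284
-1 [ 2494.36827068  3202.39231602  -831.96034326  2554.71616872
 -1717.69580794  -407.49778028] 79.5685858500432
```

```bash
python3 - <<'E'
import kin,numpy as np
from kin import *
def fk2(q,k):
    a1,d1,a2,a3,d4,L,y1,x5=k
    A=z(q[0]); B=A@y(q[1]); C=A@y(q[1]+q[2]);D=C@z(q[3]);F=D@y(q[4]);R=F@z(q[5]+90)
    return A@[a1,0,d1]+B@[0,0,a2]+C@[a3,0,d4]+D@[0,y1,0]+F@[x5,0,L]
for m in ('1','1x','y','yx'):
    def r_(k):
        k=k.copy()
        if 'x' not in m:k[7]=0
        return np.concatenate([fk2(q,k)-p for q,p in zip(J,P)]+[(k[[0,3,7]])*1e-3])
    f=least_squares(r_,[0,300,400,0,400,200,50,0]); print(m,f.x.round(1),np.abs(f.fun).max())
E
```

```text
1 [177.5 471.4 326.8 189.9 389.6 353.8  54.    0. ] 5.656865531241664
1x [ 30.5 363.2 357.4 106.5 492.9 348.4  51.5 -33.9] 1.0542494679784795
y [177.5 471.4 326.8 189.9 389.6 353.8  54.    0. ] 5.656865531241664
yx [ 30.5 363.2 357.4 106.5 492.9 348.4  51.5 -33.9] 1.0542494679784795
```

```bash
cat >> kin.py <<'E'
K=[30.5,363.2,357.4,106.5,492.9,348.4,51.5,-33.9]
def fk2(q,k=K):
    a1,d1,a2,a3,d4,L,y1,x5=k
    A=z(q[0]); B=A@y(q[1]); C=A@y(q[1]+q[2]);D=C@z(q[3]);F=D@y(q[4]);R=F@z(q[5]+90)
    return A@[a1,0,d1]+B@[0,0,a2]+C@[a3,0,d4]+D@[0,y1,0]+F@[x5,0,L],R
lo=np.array([-169.43,-51.17,1.28,-76.62,0,-152.29]);hi=np.array([169.43,129.36,143.12,256.62,156.53,152.29])
def ik(p,R,q0,free6=True):
    def f(q):
        pp,RR=fk2(q);return np.concatenate([(pp-p)/10,Ro.from_matrix(RR.T@R).as_rotvec()*50])
    s=least_squares(f,q0,x_scale=10.);q=s.x
    q[5]=(q[5]+180)%360-180
    return q,np.abs(s.fun).max()
E
python3 - <<'E'
from kin import *
d=np.load('plate.npz');c=d['c']
a=np.radians(-48.84);n=np.array([.5*np.cos(a),.5*np.sin(a),np.sqrt(.75)])
ex=np.cross([0,1,0],d['n']);ex/=np.linalg.norm(ex);ey=np.cross(d['n'],ex)
hole=c+35.8*ex-40.4*ey; rad=(hole-c);rad-=rad@n*n;rad/=np.linalg.norm(rad)
top=hole+42*n; print('hole',hole,'top',top,'rad',rad,'az rad',np.degrees(np.arctan2(rad[1],rad[0])))
# predicted hole from bisector of small holes 3,4
H3=np.array([623.5,135.3,131.5]);H4=np.array([563.2,88.8,134.2]);v=H3+H4-2*c;v/=np.linalg.norm(v);print('pred hole',c+54*v)
np.savez('scr.npz',n=n,hole=hole,top=top,rad=v)
from h import Rtool
for off in range(0,360,45):
    tan=np.cross(n,v)
    y_=np.cos(np.radians(off))*v+np.sin(np.radians(off))*tan
    for h in (87,160):
        q,e=ik(top+h*n,Rtool(-n,y_),J[1]); print(off,h,q.round(1),round(e,3), 'ok' if ((q>lo)&(q<hi)).all() else 'OUT')
E
```

```text
hole [601.74337246 101.23983972 125.03074356] top [615.56481678  85.42947359 161.40381052] rad [ 0.52049445 -0.69290346 -0.49896926] az rad -53.08689765531187
pred hole [601.50484802 101.0475781  125.00969573]
0 87 [ -9.9  35.8  55.7  19.7 111.4  46.5] 0.0 ok
0 160 [-11.6  39.3  43.5  20.5 120.3  48. ] 0.0 ok
45 87 [ -9.9  35.8  55.7  19.7 111.4   1.5] 0.0 ok
45 160 [-11.6  39.3  43.5  20.5 120.3   3. ] 0.0 ok
90 87 [ -9.9  35.8  55.7  19.7 111.4 -43.5] 0.0 ok
90 160 [-11.6  39.3  43.5  20.5 120.3 -42. ] 0.0 ok
135 87 [ -9.9  35.8  55.7  19.7 111.4 -88.5] 0.0 ok
135 160 [-11.6  39.3  43.5  20.5 120.3 -87. ] 0.0 ok
180 87 [  -9.9   35.8   55.7   19.7  111.4 -133.5] 0.0 ok
180 160 [ -11.6   39.3   43.5   20.5  120.3 -132. ] 0.0 ok
225 87 [  -9.9   35.8   55.7   19.7  111.4 -178.5] 0.0 OUT
225 160 [ -11.6   39.3   43.5   20.5  120.3 -177. ] 0.0 OUT
270 87 [ -9.9  35.8  55.7  19.7 111.4 136.5] 0.0 ok
270 160 [-11.6  39.3  43.5  20.5 120.3 138. ] 0.0 ok
315 87 [ -9.9  35.8  55.7  19.7 111.4  91.5] 0.0 ok
315 160 [-11.6  39.3  43.5  20.5 120.3  93. ] 0.0 ok
```

```bash
python3 - <<'E'
from h import *
row([537,-274,250],down(158.3))
E
```

```text
row [-0.2296, -0.0641, -0.0554] [0.73, -31.34, -58.87] n>= 7.8
```

Call:
move_arm(rows=[[[-0.23,-0.064,-0.055,0.7,-31.3,-58.9],[-0.23,-0.064,-0.055,0.7,-31.3,-58.9],[-0.23,-0.064,-0.055,0.7,-31.3,-58.9],[-0.23,-0.064,-0.055,0.7,-31.3,-58.9],[-0.23,-0.064,-0.055,0.7,-31.3,-58.9],[-0.23,-0.064,-0.055,0.7,-31.3,-58.9],[-0.23,-0.064,-0.055,0.7,-31.3,-58.9],[-0.23,-0.064,-0.055,0.7,-31.3,-58.9],[-0.23,-0.064,-0.055,0.7,-31.3,-58.9],[-0.23,-0.064,-0.055,0.7,-31.3,-58.9],[-0.23,-0.064,-0.055,0.7,-31.3,-58.9],[-0.23,-0.064,-0.055,0.7,-31.3,-58.9],[-0.23,-0.064,-0.055,0.7,-31.3,-58.9]]])

```text
time: 5.0
tool_pos: [536.4, -274.6, 248.6]
tcp_rot: [180.0, -0.2, 158.2]
ft_force: [0.7, -0.1, -0.8]
finger_gap: 85.4
```

```bash
python3 - <<'E'
from h import *
s=sensors.sense();print(s['time'],s['joint_pos'],s['tool_pos'],s['tcp_rot'])
snap('wrist','w4')
E
```

```text
5.0 [-3.19907631e+01  7.81219664e+00  8.39272134e+01  1.40190411e-02
  8.84184038e+01 -1.00233572e+02] [ 536.44382145 -274.61631641  248.60632879] [ 1.79958173e+02 -1.52813792e-01  1.58242458e+02]
```

View pics/w4.png

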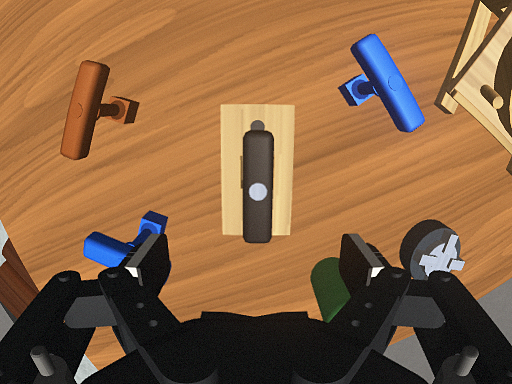

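The black wrench stands in the block, with its cap at (258,191) and handle running from about (258,130) to (258,242). The blue and brown look-alikes are off to the sides. The bottle is by the right finger at (330,285), so I'll check that finger's clearance.

```bash
python3 - <<'E'
from h import *
w=load('w4');im=w['color'].astype(int)
hsv=cv2.cvtColor(w['color'],cv2.COLOR_RGB2HSV)
m=((im.max(2)<95)).astype(np.uint8)
m[:126]=0;m[246:]=0;m[:,:235]=0;m[:,280:]=0
n,l,st,ce=cv2.connectedComponentsWithStats(m);i=1+st[1:,4].argmax();print(st[i],ce[i])
rc=cv2.minAreaRect(np.argwhere(l==i)[:,::-1].astype(np.float32));print(rc)
mm=((im.min(2)>140)&(im.max(2)-im.min(2)<60)).astype(np.uint8);mm[:175]=0;mm[205:]=0;mm[:,:245]=0;mm[:,:245]=0;mm[:,272:]=0
Y,X=np.nonzero(mm);print('cap',X.mean(),Y.mean(),len(X),X.min(),X.max(),Y.min(),Y.max())
print('cap pos',onz(w,(X.mean(),Y.mean()),143,True))
# handle axis: midpoints of left/right at several rows on top z=143
ps=[]
for y in range(140,236,8):
    xs=np.nonzero(l[y]==i)[0]; ps.append(onz(w,((xs.min()+xs.max())/2,y),140,True))
ps=np.array(ps);d=np.polyfit(ps[:,0],ps[:,1],1);print('handle az',np.degrees(np.arctan(d[0])),ps[0],ps[-1])
# block corners
B=np.array([onz(w,p,60,True) for p in [(221,104),(295,104.5),(291,235.5),(222,233)]]);print(B.round(1),B.mean(0))
for a,b in[(0,3),(1,2)]:print(np.degrees(np.arctan2(*(B[b]-B[a])[1::-1])),np.linalg.norm(B[a]-B[b]))
# bottle, side+scene
sd=load('side0');sc=load('scene0');print('cap bottle',onz(sd,(339,187),190),onz(sc,(224,209),190))
for nm,p in [('blue handle side ends',(203,213)),('',(238,201))]: print(nm,onz(sd,p,125))
E
python3 - <<'E'
import cv2
a=cv2.imread('pics/w4.png');cv2.imwrite('pics/c7.png',cv2.resize(a[95:245,200:310],None,fx=4,fy=4,interpolation=cv2.INTER_CUBIC))
E
```

```text
[ 241  126   33  117 2810] [256.786121   187.22348754]
((256.6915283203125, 184.03054809570312), (31.271772384643555, 116.34638977050781), 1.4688007831573486)
cap 257.50199203187253 191.402390438247 251 249 266 183 200
cap pos [ 536.82435866 -272.50351351  143.        ]
handle az -22.302812164744527 [ 497.29339277 -256.32712185  140.        ] [ 568.41713318 -285.44783595  140.        ]
[[ 452.5 -280.2   60. ]
 [ 482.5 -206.2   60. ]
 [ 622.8 -262.7   60. ]
 [ 589.4 -337.4   60. ]] [ 536.79607675 -271.63152005   60.        ]
-22.670219077717263 148.3103713016389
-21.92745300785608 151.27096761493362
cap bottle [ 731.66559312 -236.20468204  190.        ] [ 733.36036437 -229.2890807   190.        ]
blue handle side ends [ 449.36450815 -140.46660797  125.        ]
 [ 535.6231966  -124.40011317  125.        ]
```

View pics/c7.png

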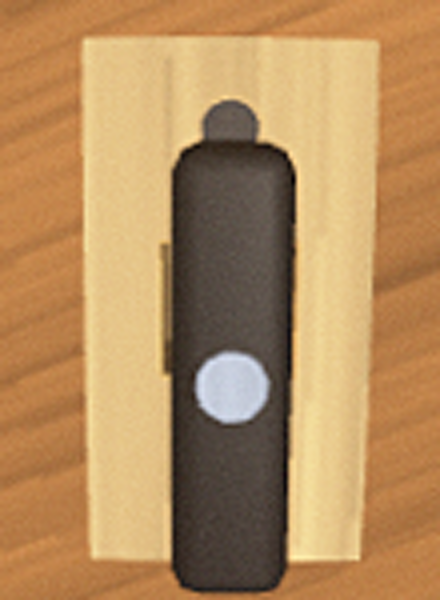

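```bash
python3 - <<'E'
from h import *
row([536.8,-272.4,118],down(157.8))
E
```

```text
row [0.0001, 0.0021, 0.1307] [0.04, -0.14, 0.45] n>= 2.6
```

Call:
move_arm(rows=[[[0,0.002,0.05,0,-0.1,0.4],[0,0.002,0.08,0,-0.1,0.4],[0,0.002,0.11,0,-0.1,0.4],[0,0.002,0.13,0,-0.1,0.4],[0,0.002,0.1307,0,-0.1,0.4],[0,0.002,0.1307,0,-0.1,0.4],[0,0.002,0.1307,0,-0.1,0.4],[0,0.002,0.1307,0,-0.1,0.4]]])

```text
time: 5.85
tool_pos: [537.9, -273.2, 120.4]
tcp_rot: [180.0, 0.2, 157.9]
ft_force: [-0.0, -0.7, 1.0]
finger_gap: 85.6
```

Call:
move_arm(rows=[[[0,0,0,0,0,0],[0,0,0,0,0,0],[0,0,0,0,0,0],[0,0,0,0,0,0],[0,0,0,0,0,0],[0,0,0,0,0,0],[0,0,0,0,0,0],[0,0,0,0,0,0],[0,0,0,0,0,0],[0,0,0,0,0,0]]], grip=0.1, newtons=100)

```text
time: 6.85
tool_pos: [537.0, -272.6, 118.6]
tcp_rot: [180.0, 0.0, 157.9]
ft_force: [0.0, 1.2, 3.8]
finger_gap: 24.8
```

```bash
python3 - <<'E'
from h import *
s=sensors.sense();print(s['time'],s['joint_pos'],s['tool_pos'],s['tcp_rot'],s['ft_force'],s['wrist_torque'],s['finger_gap'])
snap('wrist','w5')
E
```

```text
6.85 [-3.18154011e+01  1.27110446e+01  9.22889406e+01  4.21705663e-02
  7.49704130e+01 -9.97111287e+01] [ 536.97543473 -272.58732021  118.62293315] [1.79964843e+02 3.60448240e-02 1.57884792e+02] [0.02876272 1.17335248 3.75044281] [ 0.14661361 -0.09866329 -0.01330531] 24.752371283032375
```

View pics/w5.png

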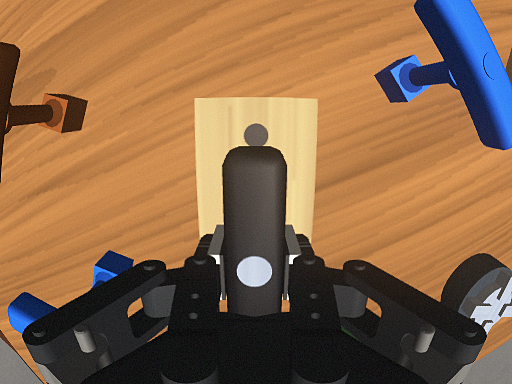

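Gripped: the handle sits centrally between the pads, with the cap at (254,271). I'll lift straight up.

Call:
move_arm(rows=[[[0,0,-0.01,0,0,0],[0,0,-0.02,0,0,0],[0,0,-0.03,0,0,0],[0,0,-0.04,0,0,0],[0,0,-0.06,0,0,0],[0,0,-0.08,0,0,0],[0,0,-0.11,0,0,0],[0,0,-0.14,0,0,0],[0,0,-0.16,0,0,0],[0,0,-0.16,0,0,0],[0,0,-0.16,0,0,0],[0,0,-0.16,0,0,0],[0,0,-0.16,0,0,0]]])

```text
time: 8.2
tool_pos: [535.9, -272.2, 276.2]
tcp_rot: [179.9, -0.2, 157.9]
ft_force: [0.3, -0.3, -3.1]
finger_gap: 25.0
```

```bash
python3 - <<'E'
from h import *
s=sensors.sense();print(s['time'],s['joint_pos'],s['tool_pos'],s['tcp_rot'],s['ft_force'],s['wrist_torque'],s['finger_gap'])
for n in ['side','scene']: snap(n,n+'6')
a=cv2.imread('pics/side6.png');b=cv2.imread('pics/scene6.png')
cv2.imwrite('pics/s6.png',np.hstack([a[130:330,160:360],b[80:280,90:290]]))
E
```

```text
8.2 [-3.18288724e+01  7.10213220e+00  8.18429511e+01  3.44468472e-02
  9.12467024e+01 -9.97098214e+01] [ 535.94059536 -272.15710552  276.16902246] [179.93370587  -0.1832292  157.88174678] [ 0.28714058 -0.2517597  -3.13372895] [ 0.03327985  0.0141062  -0.02480078] 24.952281611787928
```

View pics/s6.png

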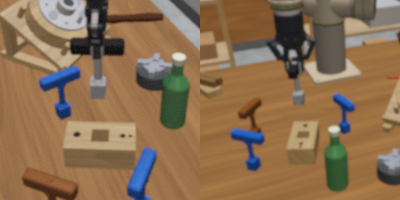

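The wrench is out of the bore and hangs straight in both views, with the socket at side (258,217). Next I measure the mouth and the empty bore.

```bash
python3 - <<'E'
from h import *
sd=load('side6');sc=load('scene6');p,R=pose()
for dz in (0,103): print(dz,proj(sd,p+R[:,2]*dz),proj(sc,p+R[:,2]*dz))
a=cv2.imread('pics/side6.png');b=cv2.imread('pics/scene6.png')
cv2.imwrite('pics/c8.png',np.hstack([cv2.resize(x,None,fx=10,fy=10,interpolation=cv2.INTER_CUBIC) for x in (a[170:230,235:275],b[135:195,170:210])]))
cv2.imwrite('pics/c9.png',np.vstack([cv2.resize(x,None,fx=8,fy=8,interpolation=cv2.INTER_CUBIC) for x in (a[248:283,220:300],)]))
E
```

```text
0 [256.84134385 179.80297151] [184.71266916 150.96974502]
103 [257.94665022 223.04052785] [188.70572554 182.69888726]
```

View pics/c8.png

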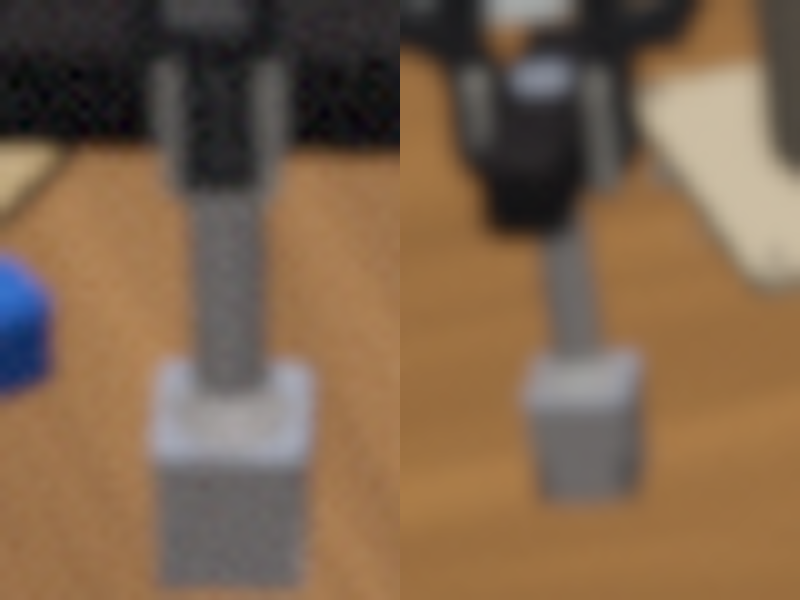

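View pics/c9.png

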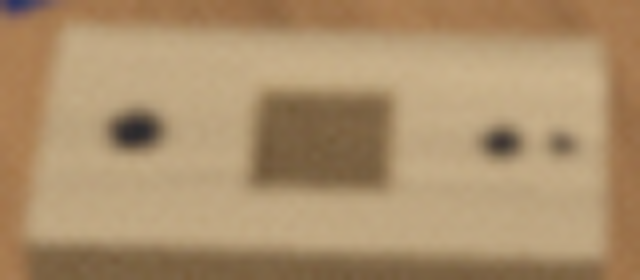

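```bash
python3 - <<'E'
from h import *
sd=load('side6')
B=np.array([onz(sd,cu(p,(220,248),8),60) for p in [(262,92),(393,95),(388,188),(250,185)]]);print(B.round(1),B.mean(0),np.linalg.norm(B-np.roll(B,-1,0),axis=1))
d=np.load('scr.npz');n,top,v=d['n'],d['top'],d['rad']
Rt=Rtool(-n,-v)
p,R=pose()
print(top)
for h in (87+16+30,): row(top+h*n,Rt); print(top+h*n)
import kin
q,e=kin.ik(top+133*n,Rt,np.array([-10,36,55,20,111,-133.]));print(q,e)
E
```

```text
[[ 527.1 -252.5   60. ]
 [ 560.1 -265.6   60. ]
 [ 547.3 -297.4   60. ]
 [ 513.6 -284.1   60. ]] [ 537.00852056 -274.90714234   60.        ] [35.47772917 34.22873868 36.21719707 34.3660497 ]
[615.56481678  85.42947359 161.40381052]
row [0.0018, 0.3314, 0.0005] [-25.99, 17.28, -57.88] n>= 7.7
[659.33272377  35.36331419 276.58518922]
[ -10.9983546    37.71549446   48.41130452   20.11838366  116.90108751
 -132.65432599] 1.0956989626720315e-08
```

Call:
move_arm(rows=[[[0,0.01,0,-0.8,0.5,-1.7],[0,0.03,0,-2.4,1.6,-5.2],[0,0.06,0,-4.7,3.1,-10.5],[0,0.09,0,-7.1,4.7,-15.7],[0,0.12,0,-9.4,6.3,-21],[0,0.15,0,-11.8,7.8,-26.2],[0,0.18,0,-14.1,9.4,-31.5],[0,0.21,0,-16.5,11,-36.7],[0,0.24,0,-18.9,12.5,-42],[0,0.27,0,-21.2,14.1,-47.2],[0,0.295,0,-23.2,15.4,-51.6],[0.001,0.315,0,-24.7,16.4,-55.1],[0.001,0.325,0,-25.5,17,-56.9],[0.002,0.331,0,-26,17.3,-57.9],[0.002,0.331,0,-26,17.3,-57.9],[0.002,0.331,0,-26,17.3,-57.9],[0.002,0.331,0,-26,17.3,-57.9],[0.002,0.331,0,-26,17.3,-57.9]]])

```text
time: 10.1
tool_pos: [659.4, 34.1, 279.0]
tcp_rot: [150.2, -1.9, -142.4]
ft_force: [-0.8, -0.7, -3.7]
finger_gap: 24.5
```

```bash
python3 - <<'E'
from h import *
s=sensors.sense();print(s['time'],s['joint_pos'],s['tool_pos'],s['tcp_rot'],s['ft_force'],s['wrist_torque'],s['finger_gap'])
d=np.load('scr.npz');n,top,v=d['n'],d['top'],d['rad']
row(top+133*n,Rtool(-n,-v)); print('rel err', pose()[0]-top-133*n)
for q in ['side','scene','wrist']: snap(q,q+'7')
sd=load('side7');sc=load('scene7');p,R=pose()
for dz in (0,103): print(dz,proj(sd,p+R[:,2]*dz),proj(sc,p+R[:,2]*dz))
a=cv2.imread('pics/side7.png');b=cv2.imread('pics/scene7.png')
cv2.imwrite('pics/c10.png',np.hstack([cv2.resize(x,None,fx=5,fy=5,interpolation=cv2.INTER_CUBIC) for x in (a[80:190,190:270],b[110:220,270:350])]))
E
```

```text
10.1 [ -11.08705203   37.42965684   48.5576993    20.04532581  116.90275068
 -132.71910543] [659.41989216  34.09209477 279.00337199] [ 150.21046927   -1.93221106 -142.35090572] [-0.81716359 -0.65722662 -3.6953016 ] [-0.36524305 -0.40929584 -0.06788131] 24.538540155003517
row [-0.0008, -0.0003, 0.0026] [-0.15, 0.08, -0.0] n>= 0.1
rel err [ 0.08716839 -1.27121942  2.41818277]
0 [264.90927258 104.9934345 ] [302.11749582 147.84687783]
103 [248.52186445 132.73159491] [305.93783632 168.26312707]
```

View pics/c10.png

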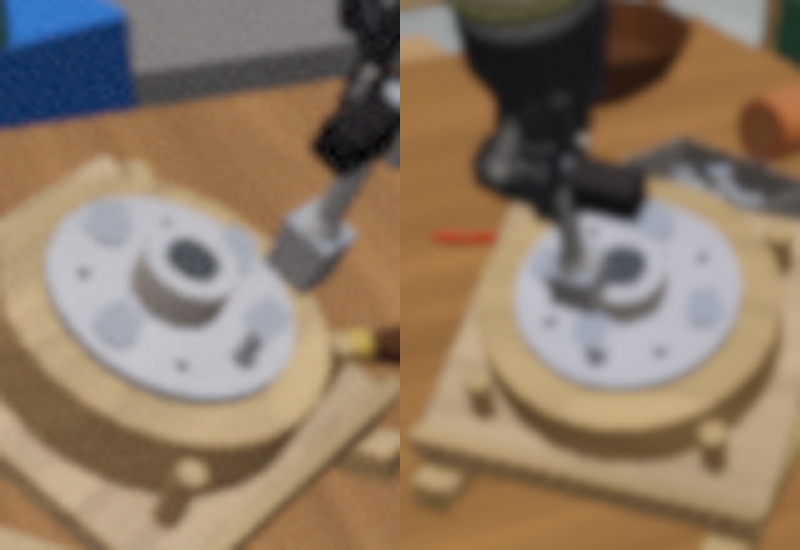

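View pics/wrist7.png

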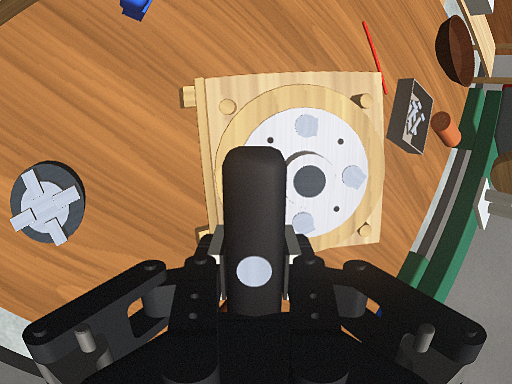

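The wrist view shows the wrench unmoved in the grip, cap still at (254,271). The side crop shows the socket about 30 mm off the head, in line with it. I'll descend to just above the head, correcting sideways.

Call:
move_arm(rows=[[[-0.0008,-0.0003,0.01,-0.1,0.1,0],[-0.0008,-0.0003,0.02,-0.1,0.1,0],[-0.0008,-0.0003,0.028,-0.1,0.1,0],[-0.0008,-0.0003,0.028,-0.1,0.1,0],[-0.0008,-0.0003,0.028,-0.1,0.1,0],[-0.0008,-0.0003,0.028,-0.1,0.1,0],[-0.0008,-0.0003,0.028,-0.1,0.1,0],[-0.0008,-0.0003,0.028,-0.1,0.1,0]]])

```text
time: 11.05
tool_pos: [651.3, 45.4, 254.5]
tcp_rot: [150.1, -2.0, -142.2]
ft_force: [0.7, 0.5, -3.0]
finger_gap: 24.7
```

```bash
cat >> h.py <<'E'
def stat(h):
    s=sensors.sense();p,R=pose();d=np.load('scr.npz');n,top,v=d['n'],d['top'],d['rad']
    e=p-top; tan=np.cross(n,v)
    F=np.array(s['ft_force']);T=np.array(s['wrist_torque'])
    ang=np.degrees(np.arctan2(R[:,1]@tan,R[:,1]@(-v)))
    print('t',s['time'],'h',(e@n).round(2),'rad',(e@v).round(2),'tan',(e@tan).round(2),'tilt err tool',np.round(R.T@np.cross(R[:,2],-n)*57.3,2),'F n,rad,tan',[(F@q).round(1) for q in(n,v,tan)],'T tool',(R.T@T).round(2),'j6',s['joint_pos'][5].round(1),'gap',round(s['finger_gap'],1),'yaw about -n', -ang)
    return row(top+h*n,Rtool(-n,R[:,1]))
E
python3 - <<'E'
from h import *
stat(106)
sd=snap('side','side8');a=cv2.imread('pics/side8.png');b=cv2.imread('pics/side0.png');snap('scene','scene8');c=cv2.imread('pics/scene8.png')
cv2.imwrite('pics/c11.png',np.hstack([cv2.resize(x,None,fx=7,fy=7,interpolation=cv2.INTER_CUBIC) for x in (a[110:170,210:270],c[140:200,280:330])]))
E
```

```text
t 11.05 h 107.42 rad 0.15 tan 0.61 tilt err tool [-0.04 -0.04 -0.  ] F n,rad,tan [np.float64(-2.6), np.float64(1.5), np.float64(1.0)] T tool [ 0.56 -0.05 -0.  ] j6 -133.2 gap 24.7 yaw about -n 0.047725804032072786
row [0.0006, -0.0001, 0.0014] [-0.04, -0.04, -0.0] n>= 0.0
```

View pics/c11.png

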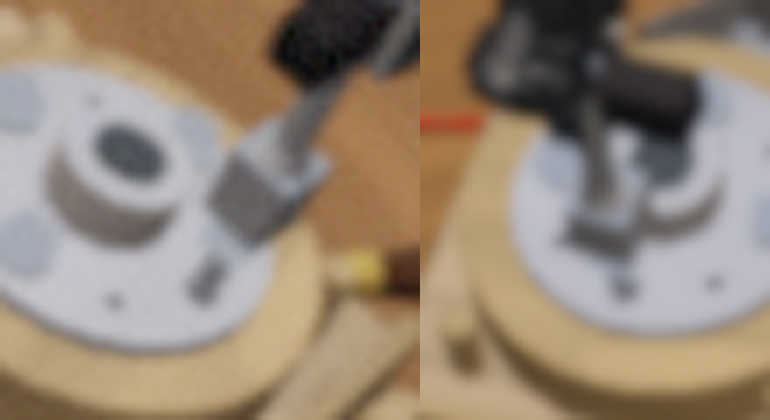

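Call:
move_arm(rows=[[[0.0004,0,0.003,0,0,0],[0.0004,0,0.006,0,0,0],[0.0004,0,0.009,0,0,0],[0.0004,0,0.012,0,0,0],[0.0004,0,0.012,0,0,0],[0.0004,0,0.012,0,0,0],[0.0004,0,0.012,0,0,0],[0.0004,0,0.012,0,0,0]]])

```text
time: 11.95
tool_pos: [646.9, 49.7, 243.9]
tcp_rot: [150.1, -2.0, -142.2]
ft_force: [-1.2, -0.2, -3.6]
finger_gap: 24.7
```

```bash
python3 - <<'E'
from h import *
stat(87)
E
```

```text
t 11.95 h 95.21 rad 0.09 tan 0.12 tilt err tool [-0.03 -0.05  0.  ] F n,rad,tan [np.float64(-3.4), np.float64(1.3), np.float64(-1.0)] T tool [ 0.56 -0.    0.01] j6 -133.4 gap 24.7 yaw about -n 0.04276884854694681
row [0.0001, -0.0001, 0.0082] [-0.03, -0.05, -0.0] n>= 0.2
```

Call:
move_arm(rows=[[[0,0,0.002,0,0,0],[0,0,0.004,0,0,0],[0,0,0.006,0,0,0],[0,0,0.0075,0,0,0],[0,0,0.0075,0,0,0],[0,0,0.0075,0,0,0],[0,0,0.0075,0,0,0]]])

```text
time: 12.65
tool_pos: [644.4, 52.6, 237.3]
tcp_rot: [150.1, -2.0, -142.2]
ft_force: [0.9, -0.3, -3.6]
finger_gap: 24.7
```

```bash
python3 - <<'E'
from h import *
stat(87)
E
```

```text
t 12.65 h 87.56 rad 0.06 tan 0.08 tilt err tool [-0.01 -0.07 -0.  ] F n,rad,tan [np.float64(-2.7), np.float64(2.4), np.float64(0.7)] T tool [ 0.54 -0.07  0.02] j6 -133.5 gap 24.7 yaw about -n 0.0419984664430043
row [0.0001, -0.0001, 0.0006] [-0.01, -0.07, -0.0] n>= 0.0
```

Nearly down and still no side force. I'll step on until the socket floor touches.

Call:
move_arm(rows=[[[0,0,0.0005,0,0,0],[0,0,0.001,0,0,0],[0,0,0.001,0,0,0],[0,0,0.001,0,0,0]]])

```text
time: 13.05
tool_pos: [644.1, 52.9, 236.6]
tcp_rot: [150.1, -2.0, -142.2]
ft_force: [1.9, -1.3, -1.2]
finger_gap: 24.6
```

```bash
python3 - <<'E'
from h import *
stat(87)
E
```

```text
t 13.05 h 86.75 rad 0.08 tan 0.12 tilt err tool [-0.03 -0.05  0.  ] F n,rad,tan [np.float64(0.0), np.float64(2.5), np.float64(0.7)] T tool [ 0.59 -0.07  0.01] j6 -133.5 gap 24.6 yaw about -n 0.043647077208216346
row [0.0001, -0.0001, -0.0002] [-0.03, -0.05, -0.0] n>= 0.0
```

Call:
move_arm(rows=[[[0,0,0.0005,0,0,0],[0,0,0.001,0,0,0],[0,0,0.001,0,0,0],[0,0,0.001,0,0,0]]])

```text
time: 13.45
tool_pos: [644.1, 53.1, 236.3]
tcp_rot: [150.1, -2.0, -142.3]
ft_force: [2.9, -2.0, 5.0]
finger_gap: 24.7
```

```bash
python3 - <<'E'
from h import *
stat(87)
E
```

```text
t 13.45 h 86.37 rad 0.06 tan 0.17 tilt err tool [-0.08 -0.01  0.  ] F n,rad,tan [np.float64(6.0), np.float64(0.4), np.float64(0.9)] T tool [0.56 0.06 0.01] j6 -133.6 gap 24.7 yaw about -n 0.051937460086927026
row [0.0002, -0.0001, -0.0006] [-0.08, -0.01, -0.0] n>= 0.0
```

Seated: 9 N axial rise with the height right (86.4, 87 expected). Now I start turning clockwise (+rz about the tool axis), following the 4.5 mm/turn advance.

Call:
move_arm(rows=[[[0,0,0,0,0,4],[0,0,0.0001,0,0,8],[0,0,0.0001,0,0,12],[0,0,0.0002,0,0,16],[0,0,0.0002,0,0,20],[0,0,0.0003,0,0,24],[0,0,0.0003,0,0,28],[0,0,0.0004,0,0,32],[0,0,0.0004,0,0,36],[0,0,0.0004,0,0,40],[0,0,0.0004,0,0,40]]])

```text
time: 14.55
tool_pos: [643.9, 53.3, 235.8]
tcp_rot: [157.5, -20.3, -178.8]
ft_force: [3.5, -3.9, 5.5]
finger_gap: 24.4
```

```bash
python3 - <<'E'
from h import *
stat(86.3)
E
```

```text
t 14.55 h 85.85 rad 0.08 tan 0.24 tilt err tool [-0.06  0.03  0.  ] F n,rad,tan [np.float64(7.4), np.float64(1.8), np.float64(0.2)] T tool [ 0.47 -0.39 -0.16] j6 -93.5 gap 24.4 yaw about -n -39.99980148283044
row [0.0001, -0.0002, -0.0004] [-0.06, 0.03, 0.0] n>= 0.0
```

Call:
move_arm(rows=[[[0,0,0.0001,0,0,5],[0,0,0.0001,0,0,10],[0,0,0.0002,0,0,15],[0,0,0.0002,0,0,20],[0,0,0.0003,0,0,25],[0,0,0.0004,0,0,30],[0,0,0.0004,0,0,35],[0,0,0.0005,0,0,40],[0,0,0.0006,0,0,45],[0,0,0.0006,0,0,50],[0,0,0.0007,0,0,55],[0,0,0.0008,0,0,60],[0,0,0.0008,0,0,65],[0,0,0.0009,0,0,70]]])

```text
time: 15.95
tool_pos: [643.2, 53.6, 235.2]
tcp_rot: [-166.7, -27.1, 103.9]
ft_force: [0.5, -5.3, 7.0]
finger_gap: 24.8
```

```bash
python3 - <<'E'
from h import *
stat(85.3)
q=snap('wrist','w9');snap('side','side9')
a=cv2.imread('pics/w9.png');b=cv2.imread('pics/side9.png')
cv2.imwrite('pics/c12.png',np.hstack([a,cv2.resize(b[80:180,200:274],None,fx=3.84,fy=3.84,interpolation=cv2.INTER_CUBIC)]))
E
```

```text
t 15.95 h 84.98 rad -0.15 tan -0.21 tilt err tool [-0.05  0.05 -0.  ] F n,rad,tan [np.float64(8.3), np.float64(0.5), np.float64(-3.1)] T tool [ 0.57 -0.47 -0.29] j6 -23.5 gap 24.8 yaw about -n -110.01681212684298
row [-0.0003, 0.0003, -0.0003] [-0.05, 0.05, 0.0] n>= 0.0
```

View pics/c12.png

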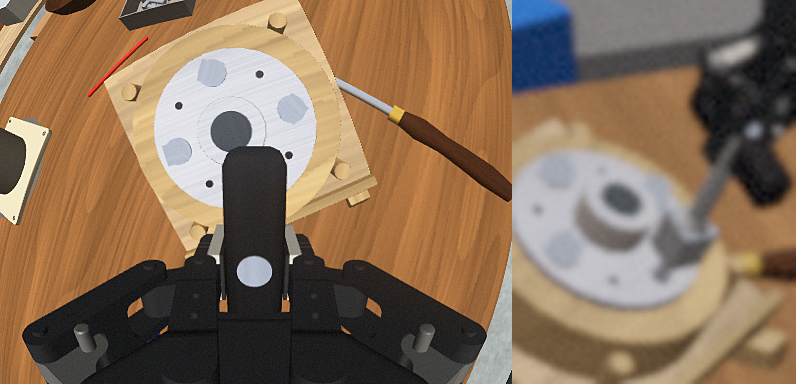

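The torque is 0.29 N m, as expected for driving the screw. The wrench is still straight and seated (cap at (254,271)). I'll continue.

Call:
move_arm(rows=[[[-0.0001,0.0002,0.0001,0,0,5],[-0.0001,0.0002,0.0001,0,0,10],[-0.0001,0.0002,0.0002,0,0,15],[-0.0001,0.0002,0.0002,0,0,20],[-0.0001,0.0002,0.0003,0,0,25],[-0.0001,0.0002,0.0004,0,0,30],[-0.0001,0.0002,0.0004,0,0,35],[-0.0001,0.0002,0.0005,0,0,40],[-0.0001,0.0002,0.0006,0,0,45],[-0.0001,0.0002,0.0006,0,0,50],[-0.0001,0.0002,0.0007,0,0,55],[-0.0001,0.0002,0.0008,0,0,60]]])

```text
time: 17.25
tool_pos: [642.9, 54.3, 234.7]
tcp_rot: [-150.1, -2.9, 46.4]
ft_force: [0.1, -3.4, 8.6]
finger_gap: 24.9
```

```bash
python3 - <<'E'
from h import *
stat(84.5)
E
```

```text
t 17.25 h 84.23 rad -0.62 tan -0.0 tilt err tool [-0.04  0.07  0.  ] F n,rad,tan [np.float64(8.8), np.float64(-1.9), np.float64(-2.3)] T tool [ 0.49 -0.54 -0.26] j6 36.5 gap 24.9 yaw about -n -169.98162508109633
row [-0.0001, 0.0008, -0.0003] [-0.04, 0.07, 0.0] n>= 0.0
```

Call:
move_arm(rows=[[[0,0,0.0001,0,0,5],[0,0,0.0001,0,0,10],[0,0,0.0002,0,0,15],[0,0,0.0002,0,0,20],[0,0,0.0003,0,0,25],[0,0,0.0004,0,0,30],[0,0,0.0004,0,0,35],[0,0,0.0005,0,0,40],[0,0,0.0006,0,0,45],[0,0,0.0006,0,0,50],[0,0,0.0007,0,0,55],[0,0,0.0008,0,0,60],[0,0,0.0008,0,0,60]]])

```text
time: 18.55
tool_pos: [642.9, 54.9, 234.2]
tcp_rot: [-161.2, 23.9, -8.8]
ft_force: [0.7, -0.9, 8.5]
finger_gap: 24.5
```

```bash
python3 - <<'E'
from h import *
stat(83.5)
q=snap('wrist','w10')
E
```

```text
t 18.55 h 83.5 rad -0.77 tan 0.44 tilt err tool [ 0.01  0.03 -0.  ] F n,rad,tan [np.float64(7.9), np.float64(-3.3), np.float64(-0.3)] T tool [ 0.28 -0.5  -0.12] j6 96.5 gap 24.5 yaw about -n 130.06922790865815
row [0.0004, 0.0009, 0.0] [0.01, 0.03, -0.0] n>= 0.0
```

View pics/w10.png

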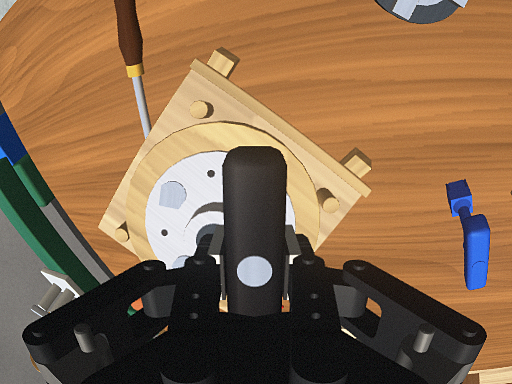

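Turned 230° at the hand. The axial advance was 2.9 mm against 2.87 expected, and side forces stayed at or below about 3 N. I'll relax the twist slightly and withdraw straight along the axis.

Call:
move_arm(rows=[[[0,0,-0.0005,0,0,-1.5],[0,0,-0.001,0,0,-3],[0,0,-0.003,0,0,-3],[0,0,-0.006,0,0,-3],[0,0,-0.01,0,0,-3],[0,0,-0.015,0,0,-3],[0,0,-0.02,0,0,-3],[0,0,-0.03,0,0,-3],[0,0,-0.045,0,0,-3],[0,0,-0.06,0,0,-3],[0,0,-0.075,0,0,-3],[0,0,-0.08,0,0,-3],[0,0,-0.08,0,0,-3]]])

```text
time: 19.9
tool_pos: [670.0, 23.7, 303.3]
tcp_rot: [-160.1, 22.8, -5.8]
ft_force: [0.4, 0.1, -2.5]
finger_gap: 24.8
```

```bash
python3 - <<'E'
from h import *
stat(160)
snap('wrist','w11');snap('side','side11');snap('scene','scene11')
b=cv2.imread('pics/side11.png');c=cv2.imread('pics/scene11.png')
cv2.imwrite('pics/c13.png',np.hstack([cv2.resize(x,None,fx=5,fy=5,interpolation=cv2.INTER_CUBIC) for x in (b[100:180,185:265],c[130:210,280:350])]))
p,R=pose();Rt=down(-22.1);row([537,-273.2,276],Rt);Rt=down(157.9);row([537,-273.2,276],Rt)
E
```

```text
t 19.9 h 164.01 rad 0.7 tan 0.39 tilt err tool [ 0.06 -0.1   0.  ] F n,rad,tan [np.float64(-2.1), np.float64(1.3), np.float64(0.5)] T tool [-0.3   0.4   0.01] j6 95.0 gap 24.8 yaw about -n 133.03841618545925
row [-0.0005, 0.0001, 0.004] [0.06, -0.1, 0.0] n>= 0.1
row [-0.0839, 0.3124, -0.0463] [-16.25, 25.34, 12.02] n>= 6.5
row [-0.0839, 0.3124, -0.0463] [-36.89, -23.65, -162.31] n>= 19.6
```

View pics/c13.png

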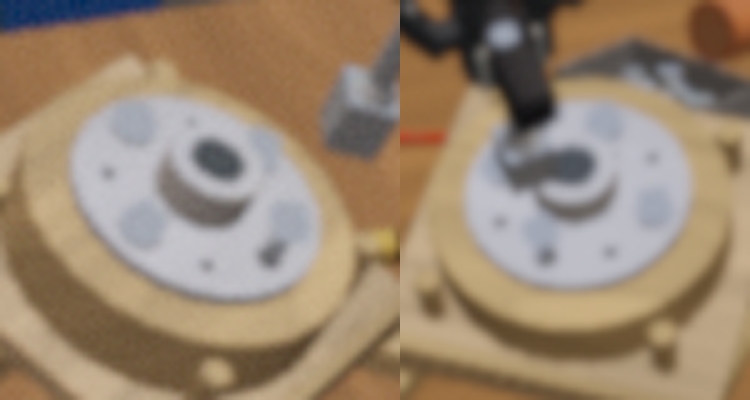

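View pics/w11.png

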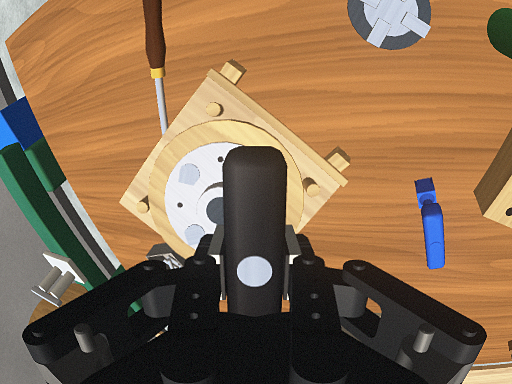

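The proud screw stands square and the socket is clear of it. I'll carry the wrench back over the block.

Call:
move_arm(rows=[[[-0.004,0.016,-0.002,-0.8,1.3,0.6],[-0.013,0.047,-0.007,-2.4,3.8,1.8],[-0.021,0.078,-0.012,-4.1,6.3,3],[-0.029,0.109,-0.016,-5.7,8.9,4.2],[-0.038,0.14,-0.021,-7.3,11.4,5.4],[-0.046,0.172,-0.025,-9,13.9,6.6],[-0.055,0.203,-0.03,-10.6,16.4,7.8],[-0.063,0.234,-0.035,-12.2,19,9],[-0.071,0.265,-0.039,-13.9,21.5,10.2],[-0.078,0.29,-0.043,-15.1,23.5,11.2],[-0.082,0.305,-0.045,-15.9,24.7,11.8],[-0.084,0.312,-0.046,-16.3,25.3,12],[-0.084,0.312,-0.046,-16.3,25.3,12],[-0.084,0.312,-0.046,-16.3,25.3,12],[-0.084,0.312,-0.046,-16.3,25.3,12],[-0.084,0.312,-0.046,-16.3,25.3,12]]])

```text
time: 21.65
tool_pos: [537.7, -272.2, 276.6]
tcp_rot: [180.0, -0.0, -22.0]
ft_force: [-0.2, 0.1, -3.8]
finger_gap: 24.9
```

```bash
python3 - <<'E'
from h import *
s=sensors.sense();print(s['time'],s['joint_pos'],s['tool_pos'],s['tcp_rot'],s['ft_force'],s['finger_gap'])
row([537,-272.7,188],down(-22.1))
E
```

```text
21.65 [-3.17249334e+01  7.14736773e+00  8.17532378e+01 -4.37812826e-03
  9.10867781e+01  8.02761656e+01] [ 537.66875946 -272.23230158  276.56124379] [ 1.79993555e+02 -1.16958751e-02 -2.20011818e+01] [-0.22118786  0.06064321 -3.83968977] 24.853009408506715
row [-0.0005, 0.0007, 0.0886] [0.01, -0.01, 0.1] n>= 1.8
```

Call:
move_arm(rows=[[[-0.0005,0.0007,0.02,0,0,0.1],[-0.0005,0.0007,0.05,0,0,0.1],[-0.0005,0.0007,0.08,0,0,0.1],[-0.0005,0.0007,0.1,0,0,0.1],[-0.0005,0.0007,0.104,0,0,0.1],[-0.0005,0.0007,0.104,0,0,0.1],[-0.0005,0.0007,0.104,0,0,0.1],[-0.0005,0.0007,0.104,0,0,0.1],[-0.0005,0.0007,0.104,0,0,0.1]]])

```text
time: 22.55
tool_pos: [537.3, -273.9, 174.3]
tcp_rot: [180.0, -0.2, -22.2]
ft_force: [0.4, 0.5, -2.5]
finger_gap: 24.5
```

```bash
python3 - <<'E'
from h import *
s=sensors.sense();print(s['time'],s['tool_pos'],s['tcp_rot'],s['ft_force'])
snap('side','side12');snap('scene','scene12')
b=cv2.imread('pics/side12.png');c=cv2.imread('pics/scene12.png')
cv2.imwrite('pics/c14.png',np.hstack([cv2.resize(x,None,fx=6,fy=6,interpolation=cv2.INTER_CUBIC) for x in (b[205:295,220:300],c[170:260,165:215])]))
E
```

```text
22.55 [ 537.25166828 -273.85858975  174.29968156] [ 1.79950016e+02 -1.75873660e-01 -2.21608973e+01] [ 0.41857875  0.52854192 -2.51906841]
```

View pics/c14.png

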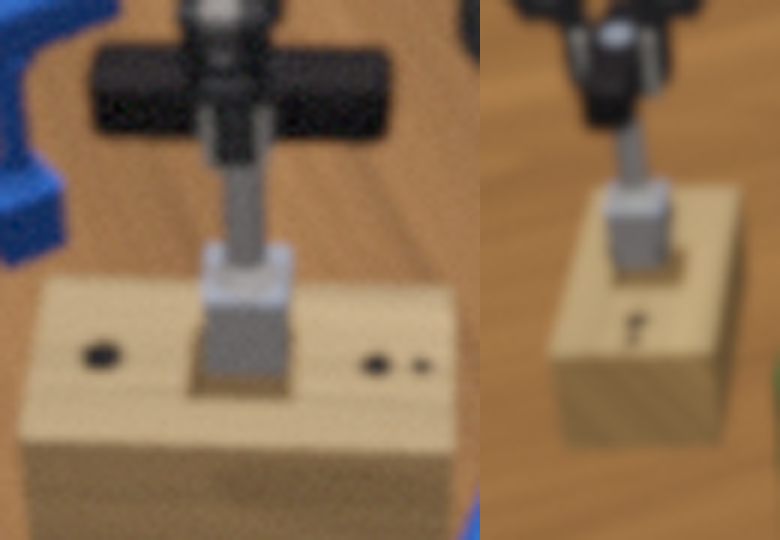

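The socket hangs about 10 mm over the bore: socket bottom at crop (247,375), bore front edge at (190,392)–(290,398). Comparing the two.

```bash
python3 - <<'E'
from h import *
sd=load('side12');sc=load('scene12')
u=np.array([np.cos(np.radians(-22.1)),np.sin(np.radians(-22.1)),0]);w=np.array([-u[1],u[0],0])
f=lambda X:(round(float(X@u),1),round(float(X@w),1))
S=[onz(sd,cu(p,(220,205),6),71.3) for p in [(206,377),(288,379)]]
B=[onz(sd,cu(p,(220,205),6),60) for p in [(188,393),(291,399)]]
print('socket',[f(x) for x in S],'bore',[f(x) for x in B])
q=lambda p:onz(sc,cu((p[0]-480,p[1]),(165,170),6),71.3)
q2=lambda p:onz(sc,cu((p[0]-480,p[1]),(165,170),6),60)
print('scene socket front',[f(q(p)) for p in [(613,268),(665,270)]],'bore',[f(q2(p)) for p in [(611,282),(676,283),(686,252)]])
print(f(np.array([537.25,-273.86,0])))
E
```

```text
socket [(589.7, -71.3), (618.1, -71.2)] bore [(582.8, -68.3), (619.0, -69.7)]
scene socket front [(614.7, -65.4), (617.5, -38.4)] bore [(611.1, -68.2), (613.2, -34.4), (585.2, -32.4)]
(600.8, -51.6)
```

```bash
python3 - <<'E'
from h import *
sd=load('side12');p=np.array([537.25,-273.86,174.3])
u=np.array([np.cos(np.radians(-22.1)),np.sin(np.radians(-22.1)),0]);w=np.array([-u[1],u[0],0])
for dz in (100,103,106):
    m=p-[0,0,dz]; print(dz,[proj(sd,m+s*14.5*u-14.5*w).round(1) for s in(-1,1)])
print('meas',cu((206,377),(220,205),6),cu((288,379),(220,205),6))
b=np.array([537,-272.7,60]);print([proj(sd,b+s*18.5*u-18.5*w).round(1) for s in(-1,1)],'meas',cu((188,393),(220,205),6),cu((291,399),(220,205),6))
m=(lambda p:load(p))
g=cv2.cvtColor(sd['color'],cv2.COLOR_RGB2GRAY)
print(g[264:272:2,248:274])
E
```

```text
100 [array([252.4, 264.5]), array([266.3, 264.9])]
103 [array([252.5, 265.6]), array([266.3, 265.9])]
106 [array([252.5, 266.6]), array([266.4, 267. ])]
meas [253.91666667 267.41666667] [267.58333333 267.75      ]
[array([250.3, 270.4]), array([267.9, 270.9])] meas [250.91666667 270.08333333] [268.08333333 271.08333333]
[[167 168 161 145 116 103  99 102 101 101 102 101 102 100 106 101 103 102
  101 106 126 150 166 169 170 171]
 [170 167 161 139 108 101 101 101 101 101 103 102 103 101 101 100 101  99
   99 108 132 153 166 169 167 170]
 [174 169 157 131 102  92  97 100  98  99 100 100 102  99 102  98  99 101
   97 109 133 156 170 175 174 173]
 [164 160 150 124 110 107 111 111 112 111 111 107 109 108 107 107 106 107
  107 110 136 155 167 169 171 172]]
```

```bash
python3 - <<'E'
from h import *
sd=load('side12');g=cv2.cvtColor(sd['color'],cv2.COLOR_RGB2GRAY)
print(g[250:272:1,248:274])
E
```

```text
[[128 127 125 120 121 134 150 153 149 146 144 145 144 144 147 153 156 155
  157 154 143 135 132 132 133 132]
 [142 139 137 138 141 147 157 158 152 150 152 156 158 159 158 159 159 158
  157 153 144 139 138 138 139 135]
 [160 158 159 156 158 164 166 165 157 156 156 160 160 162 161 158 161 163
  164 155 148 145 151 150 152 151]
 [169 169 171 167 169 171 171 170 167 163 163 164 165 165 160 162 164 169
  167 157 152 159 162 161 164 161]
 [175 173 176 174 174 172 168 168 164 162 161 158 161 160 159 163 165 166
  163 156 155 163 171 171 170 170]
 [174 175 175 175 173 165 151 146 144 144 143 144 138 140 142 148 149 149
  147 142 154 170 177 175 176 177]
 [171 173 174 175 173 157 134 120 118 118 118 115 119 118 116 123 125 123
  122 127 151 170 178 179 180 180]
 [175 173 173 173 169 151 122 107 104 104 105 105 109 102 103 106 105 108
  104 119 145 168 177 179 179 178]
 [172 175 175 173 165 147 124 104 103 103 103 103 102 103 104 102 104 103
  104 114 142 166 175 178 174 178]
 [174 174 173 166 153 130 112 107 101 101 104 104 103 104 102 105 103  99
  102 108 135 160 173 175 175 174]
 [171 171 
[... 598 characters left out ...]
03 101 104
  103 108 130 149 165 169 168 168]
 [170 167 161 139 108 101 101 101 101 101 103 102 103 101 101 100 101  99
   99 108 132 153 166 169 167 170]
 [172 169 159 135 105  95  98 100 103  98  99 100 101 101 100 102  97  98
  100 108 131 156 166 170 171 171]
 [174 169 157 131 102  92  97 100  98  99 100 100 102  99 102  98  99 101
   97 109 133 156 170 175 174 173]
 [167 163 153 127 102  94  99 100  99 100  98  98  99  98 100 101 103  98
   98 111 134 159 170 174 176 176]
 [164 160 150 124 110 107 111 111 112 111 111 107 109 108 107 107 106 107
  107 110 136 155 167 169 171 172]
 [168 164 158 145 136 137 139 137 138 136 137 131 129 131 131 129 132 128
  129 134 144 157 163 167 167 166]]
```

The socket sits about 2–3 mm towards +x of the bore's centre. I'll shift −2 mm along the handle and lower a third of the way.

Call:
move_arm(rows=[[[-0.001,-0.0005,0,0,0,0],[-0.002,-0.0005,0,0,0,0],[-0.002,-0.0005,0.005,0,0,0],[-0.002,-0.0005,0.01,0,0,0],[-0.002,-0.0005,0.015,0,0,0],[-0.002,-0.0005,0.02,0,0,0],[-0.002,-0.0005,0.025,0,0,0],[-0.002,-0.0005,0.025,0,0,0],[-0.002,-0.0005,0.025,0,0,0]]])

```text
time: 23.55
tool_pos: [534.7, -272.2, 147.5]
tcp_rot: [180.0, -0.0, -22.2]
ft_force: [0.5, -0.9, -2.4]
finger_gap: 24.7
```

```bash
python3 - <<'E'
from h import *
s=sensors.sense();print(s['time'],s['tool_pos'],s['tcp_rot'],s['ft_force'],s['wrist_torque'])
snap('side','side13');snap('scene','scene13')
b=cv2.imread('pics/side13.png');c=cv2.imread('pics/scene13.png')
cv2.imwrite('pics/c15.png',np.hstack([cv2.resize(x,None,fx=6,fy=6,interpolation=cv2.INTER_CUBIC) for x in (b[205:295,220:300],c[170:260,165:215])]))
E
```

```text
23.55 [ 534.74362865 -272.19855292  147.49147495] [ 1.79974643e+02 -1.57500701e-02 -2.21644323e+01] [ 0.5247473  -0.93554726 -2.43397545] [ 0.01949542 -0.04206759 -0.0411055 ]
```

View pics/c15.png

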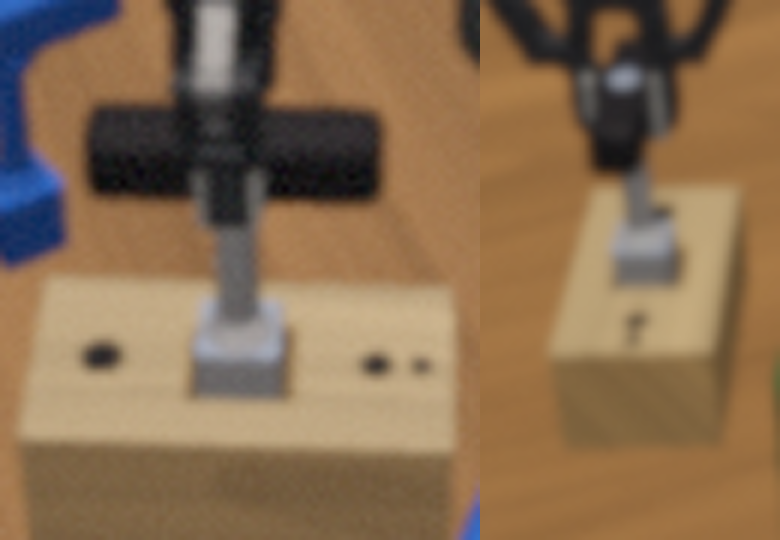

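The socket has entered the bore cleanly, with no side force, at crop 195–283 inside the bore's 190–292. Lowering to the floor.

Call:
move_arm(rows=[[[0.0005,0,0.005,0,0,0],[0.0005,0,0.01,0,0,0],[0.0005,0,0.015,0,0,0],[0.0005,0,0.02,0,0,0],[0.0005,0,0.024,0,0,0],[0.0005,0,0.027,0,0,0],[0.0005,0,0.028,0,0,0],[0.0005,0,0.028,0,0,0],[0.0005,0,0.028,0,0,0],[0.0005,0,0.028,0,0,0]]])

```text
time: 24.65
tool_pos: [535.5, -272.6, 120.1]
tcp_rot: [180.0, -0.1, -22.2]
ft_force: [0.3, 0.1, -4.1]
finger_gap: 24.7
```

```bash
python3 - <<'E'
from h import *
s=sensors.sense();print(s['time'],s['tool_pos'],s['tcp_rot'],s['ft_force'],s['wrist_torque'])
E
```

```text
24.65 [ 535.50878978 -272.55366536  120.0569748 ] [ 1.79967275e+02 -7.05349108e-02 -2.21650532e+01] [ 0.30780586  0.1418219  -4.1349797 ] [-0.00763704  0.00179133 -0.01315218]
```

Call:
move_arm(rows=[[[0,0,0.0008,0,0,0],[0,0,0.0015,0,0,0],[0,0,0.0022,0,0,0],[0,0,0.0022,0,0,0],[0,0,0.0022,0,0,0]]])

```text
time: 25.15
tool_pos: [535.7, -272.7, 118.6]
tcp_rot: [180.0, -0.1, -22.2]
ft_force: [-2.0, 0.5, 5.7]
finger_gap: 24.8
```

On the floor: a 9 N rise at z = 118.6, the same height as at the pick-up. Releasing.

Call:
move_arm(rows=[[[0,0,-0.0006,0,0,0],[0,0,-0.0006,0,0,0],[0,0,-0.0006,0,0,0],[0,0,-0.0006,0,0,0],[0,0,-0.0006,0,0,0],[0,0,-0.0006,0,0,0],[0,0,-0.0006,0,0,0],[0,0,-0.0006,0,0,0],[0,0,-0.0006,0,0,0],[0,0,-0.0006,0,0,0]]], grip=1)

```text
time: 26.15
tool_pos: [535.3, -272.4, 118.1]
tcp_rot: [180.0, -0.0, -22.2]
ft_force: [0.4, -0.7, -0.3]
finger_gap: 85.3
```

Call:
move_arm(rows=[[[0,0,-0.01,0,0,0],[0,0,-0.03,0,0,0],[0,0,-0.06,0,0,0],[0,0,-0.1,0,0,0],[0,0,-0.13,0,0,0],[0,0,-0.15,0,0,0],[0,0,-0.15,0,0,0],[0,0,-0.15,0,0,0]]])

```text
time: 26.95
tool_pos: [535.4, -272.4, 268.6]
tcp_rot: [180.0, -0.1, -22.2]
ft_force: [-0.5, 1.2, -0.2]
finger_gap: 85.6
```

```bash
python3 - <<'E'
from h import *
s=sensors.sense();print(s['time'],s['tool_pos'],s['ft_force'],s['finger_gap'])
for n in ('side','scene','wrist'): snap(n,n+'14')
d=np.load('scr.npz');n,top=d['n'],d['top'];
row(top+150*n,tilt(down(98),n))
cv2.imwrite('pics/c16.png',np.vstack([cv2.imread('pics/side14.png')[60:360],cv2.imread('pics/wrist14.png')[:300]]))
E
```

```text
26.95 [ 535.4208423  -272.43963617  268.59703651] [-0.48369433  1.2374197  -0.24977887] 85.5835467681277
row [0.0072, -0.3278, -0.0251] [35.96, -1.97, -116.98] n>= 14.2
```

View pics/c16.png

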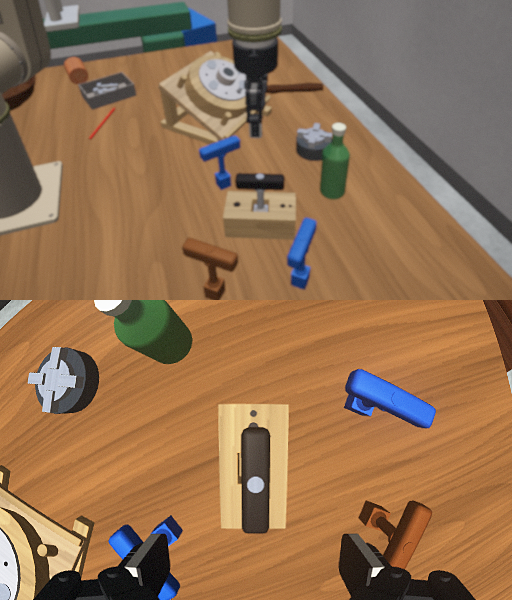

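The wrench stands upright in the bore with its handle along the block, and the other things are untouched. There is plenty of time left (27 of 58 s), so I'll check the screw head with a close look.

Call:
move_arm(rows=[[[0.007,-0.328,-0.025,36,-2,-117],[0.007,-0.328,-0.025,36,-2,-117],[0.007,-0.328,-0.025,36,-2,-117],[0.007,-0.328,-0.025,36,-2,-117],[0.007,-0.328,-0.025,36,-2,-117],[0.007,-0.328,-0.025,36,-2,-117],[0.007,-0.328,-0.025,36,-2,-117],[0.007,-0.328,-0.025,36,-2,-117],[0.007,-0.328,-0.025,36,-2,-117],[0.007,-0.328,-0.025,36,-2,-117],[0.007,-0.328,-0.025,36,-2,-117],[0.007,-0.328,-0.025,36,-2,-117],[0.007,-0.328,-0.025,36,-2,-117],[0.007,-0.328,-0.025,36,-2,-117],[0.007,-0.328,-0.025,36,-2,-117],[0.007,-0.328,-0.025,36,-2,-117],[0.007,-0.328,-0.025,36,-2,-117],[0.007,-0.328,-0.025,36,-2,-117],[0.007,-0.328,-0.025,36,-2,-117]]])

```text
time: 29.0
tool_pos: [665.3, 28.8, 293.1]
tcp_rot: [-162.6, -24.6, 94.2]
ft_force: [0.3, 0.1, -0.7]
finger_gap: 85.5
```

```bash
python3 - <<'E'
from h import *
s=sensors.sense();print(s['time'],s['tool_pos'],s['ft_force'])
w=snap('wrist','w15');d=np.load('scr.npz');x=proj(w,d['top'],True).astype(int);print(x)
a=cv2.imread('pics/w15.png');cv2.imwrite('pics/c17.png',cv2.resize(a[x[1]-25:x[1]+25,x[0]-35:x[0]+35],None,fx=11,fy=11,interpolation=cv2.INTER_CUBIC))
E
```

```text
29.0 [665.33316135  28.76784311 293.13881291] [ 0.2802506   0.1144701  -0.71933599]
[253 179]
```

View pics/c17.png

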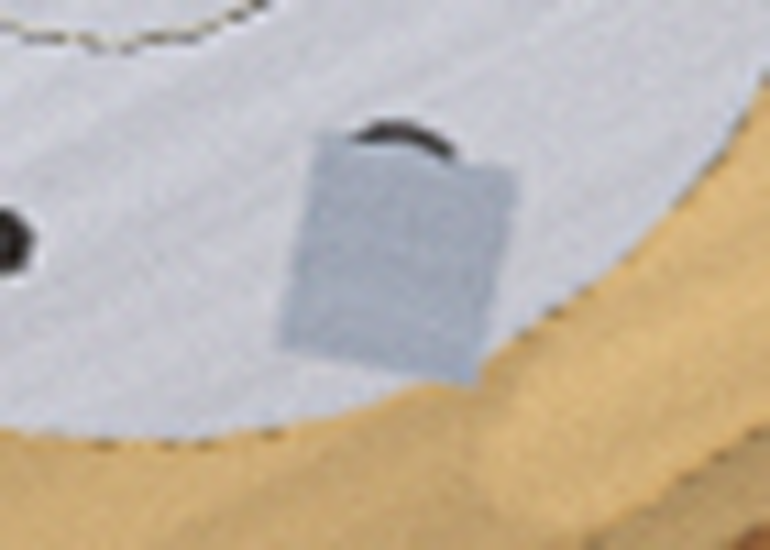

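The crop shows the head upright. Its edge now slopes 11° down to the right, where it sloped 31° up before, so it has turned 42° clockwise plus two quarter turns. That makes about 222°, matching the 230° hand turn less socket slack. Handing in.

```bash
python3 -c "
from bench import hand_in
print(hand_in())"
```

```text
the job is handed in; nothing more can be done
None
```

I started the proud screw about 222° clockwise, stood the black-handled wrench back in the bore of its block, and handed the job in at about 29 s. No verdict is reported.

- **Fitting:** The wrench went right down over the head. Contact came at 86.4 mm, where 87 mm was expected, with a 9 N axial rise and side force of 1–2 N.
- **Turning:** The hand turned 230° and the screw drew in 2.9 mm, where 2.87 mm was expected. Torque was about 0.3 N m, the largest side force reading was about 3 N, and the tool stayed within about 0.1° of the screw line.
- **Screw check:** The head's edges in the last picture show it turned 42° past two quarter turns. It stands upright.
- **Wrench check:** The wrench touched the bore floor at the same height as at pick-up (118.6 mm). In the last pictures it stands upright with its handle along the block.
- **Other things:** I saw nothing else on the bench moved, and the gripper was open and clear.
- **Disagreement:** The cameras put the bore centre up to 4 mm apart, and after the half turn the socket hung 2–3 mm off it. I shifted 2 mm along the handle before lowering, and it went in with no side force.

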